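# Load the deburring machine and start it

### The job

Load the small deburring machine: find out by feel which way its screw lid loosens (it may be a reverse thread), take the lid off and lay it flat on the black rubber mat, and put every workpiece from the plywood board into the bowl. Then set the lid back on, screw it fully home, and only then press the start button fully down and let it come up again. Leave the other things on the bench where they are.

Things in the scene. Friction and masses are not known exactly. Their poses are not given: they have to be found in the camera images.
- machine: Deburring machine, fixed to the bench: grey housing 240 x 230 x 70 mm, the open bowl upright on top. Origin on the bowl's axis at bench height, z up; x is the way the lid's handle bar points (either way round) when the lid is fully home. A control column, 110 mm along x by 85 mm along y, 130 mm tall, stands beside the bowl, its centre 157 mm out along the machine's +y.
- bowl_rim (a point): centre of the bowl's mouth, 150 mm above the bench, same axes as the machine. Bowl: outer radius 81 mm, inner radius 75 mm, 72 mm deep. Outside the rim are two short thread ledges, opposite each other, reaching out to radius 91 mm.
- bowl_floor (a point): centre of the bowl's inner floor, 78 mm above the bench
- lid_handle (a point): Handle of the lid: a black straight bar across its top, 90 mm long (x axis of this point), 18 mm wide, standing 40 mm above the lid's top face. The point is on the lid's axis, 21 mm above its top face, 19 mm below the bar's top and 51 mm above the skirt's lower edge; with the lid seated on the bowl it is 29 mm above bowl_rim.
- lid: Grey round screw lid, 198 mm across, 30 mm tall without the bar, 0.4 kg, screwed on at first; origin at the centre of the skirt's lower edge. Two lugs in the skirt, under the bar's ends, run under the bowl's ledges. The thread may be ordinary or reverse: the wrong way it meets a solid stop within 20 degrees; the loosening way it turns easily through the range told at lid_thread.
- lid_thread (a point): Centre of the lid's top face. The lid lifts straight off once its bar is 50 to 145 degrees, in the loosening direction, from fully home (90 is good). To refit: set it level and centred within 3 mm, bar square to the machine's x axis (either way round), then turn it the tightening way up to the stop; fully home the bar lies along the machine's x axis within 6 degrees.
- mat_top (a point): centre of the top of a black square rubber mat, 230 x 230 x 4 mm, fixed on the bench, where the lid is laid
- start_top (a point): Top of the round black start button, 32 mm across, on top of the control column, moves straight down with the button
- start (a joint): travel of the start button: 0 up, 0.006 m fully down (spring, about 5 N when fully down)
- board: plywood board, 250 x 240 x 5 mm, fixed on the bench, on which the workpieces lie at first; origin under its centre
- part_1_center (a point): workpiece: plain aluminium block, 75 x 28 x 25 mm (two dark holes on top); this point is at its middle, 13 mm above its underside, x along its length. Two to four of the four workpieces are present; None if absent.
- part_2_center (a point): workpiece: steel U-channel, 80 x 30 x 26 mm, open side up, walls 6 mm; this point is at its middle, 13 mm above its underside, x along its length. Two to four of the four workpieces are present; None if absent.
- part_3_center (a point): workpiece: steel hexagon bar, 72 mm long, 26 mm across flats (26 mm tall, 30 mm wide over the corners at mid-height); this point is at its middle, 13 mm above its underside, x along its length. Two to four of the four workpieces are present; None if absent.
- part_4_center (a point): workpiece: aluminium stepped block, 70 x 30 mm, 12 mm tall at the ends and 26 mm tall over its middle 34 mm; this point is at its middle, 13 mm above its underside, x along its length. Two to four of the four workpieces are present; None if absent.
- driver: bystander, loose, to be left alone: screwdriver; origin at its middle, at bench height
- spanner: bystander, loose, to be left alone: open spanner; origin at its middle, at bench height
- coaster: bystander, loose, to be left alone: round wooden disc, 100 mm across; origin at its middle, at bench height
- tube: bystander, loose, to be left alone: upright aluminium tube, 120 mm tall; origin at its middle, at bench height
- carton: bystander, loose, to be left alone: white carton 100 x 150 x 60 mm; origin at its middle, at bench height
- bin: bystander, loose, to be left alone: grey open bin 150 x 110 x 60 mm; origin at its middle, at bench height
- mug: bystander, loose, to be left alone: white mug; origin at its middle, at bench height

How it is judged:
By the outcome, as a careful person would: the job done as asked, in the order asked, and still so for the second after the job is handed in, with the robot touching nothing.
Of part_1, part_2, part_3, part_4 only 2 to 4 are there at a start; the rules pass over those that are not, and their reading is None.
At some moment in a run one of part_1, part_2, part_3, part_4 may be knocked a few centimetres aside while the robot is not near it.
It also fails if it takes over 210 s, if anything falls off the work surface, if the arm or the gripper's body presses on something with over 40 N, if the wrist force passes 120 N, or if a joint passes its speed limit or range.

### The arm

A 6-joint arm with a two-finger parallel gripper is mounted at the origin on the work surface. World frame = base frame: x ahead of the robot, y to its left, z up, the work surface at z = 0. Lengths are in m, angles in rad, forces in N, time in s.
With the tool pointing down it reaches from about 0.3 to 0.875 m from the base axis. Payload 6.4 kg.
Tool frame: the origin (TCP) lies on the centre line of the jaws, within the pads' length; the fingertips stand 11 mm ahead of it and the grasp point (between the pads) lies 8 mm behind it; x points along the fingers, y is the direction in which the jaws open and shut, and the axes are right-handed (so a half turn about x gives the same grasp; the last joint's range is limited). The gripper opens to 85 mm and grips with 20 to 120 N. Pads are 22 mm wide; open, the fingers measure 114 mm over their backs; the gripper's body (76 mm by 85 mm) begins 54 mm behind the grasp point. The pads swing forward as they close: fully open they stand 13 mm farther back than shut.
Start: joints at [-1.548, 0.181, 1.607, -0, 1.354, -0.206], TCP at [0.13, -0.56, 0.242] pointing down, gripper open.
Joint ranges: [-2.99, 2.99], [-0.89, 2.07], [0.3, 2.58], [-1.14, 4.28], [0, 2.63], [-3.12, 3.12]. Speed limits (rad/s): [2.57, 2.57, 3.01, 3.14, 3.14, 3.14].

### API

Orientations are given as a unit quaternion [w, x, y, z].
In Python, from bench import ctrl, camera, hand_in gives the robot as it stands. The module is installed in compiled form; this text tells all that it offers.
- The arm moves only by the tool drive_tool, never from a script. Its argument "increments" is a list of rows, each a list of 7 numbers: the shift along the tool's x, y, z in m, then the turn, a rotation vector about the tool's x, y, z in degrees, then the gripper's target within -1 to 1 (fully open at 1, half-way at 0, shut at -1). In form: [[dx, dy, dz, rx, ry, rz, claw], ...]. A call has 1 to 10 rows; each row shifts and turns the commanded pose from where the row before left it, along the tool's axes as they then stand; what a row does not reach is not made up. A row lasts 1/8 s, in which the tool goes at most 62.5 mm and 10.7 degrees, less where a joint would pass 70% of its speed; a pose out of reach is approached as far as the arm can. A call is refused whole if a number of a shift passes 0.0625 or a number of a turn 10.7, either way. A call with a gripper value outside its range is refused whole. The fingers move at their own pace and stop on an object; the grip force is fixed at half the most. Time passes only in rows, so rows that do not move let the fingers close. It gives the time, the measured TCP pose, the force and the opening at its end, in the units of the state.
- ctrl.get_obs(): the state, without advancing time (a new reading comes with each control period).
- camera(name): name is "scene" or "side" or "wrist"; returns a dict with "img" (384x512x3 uint8, red, green, blue), "depth" (384x512 float32, m along the optical axis (not along the pixel's ray), 0 where there is no reading), "fx", "fy", "cx", "cy" (pixels), "world_from_camera" (4x4, takes a point from camera to world coordinates); the wrist camera has in their place "hand_eye" (4x4, takes a point from camera to tool coordinates, whose origin is the TCP and whose axes are the tool frame's). Camera axes: x right, y down, z forward; pixel columns grow to the right and rows downward; lengths in m; the calibration is good to about 2 mm. A picture is of the moment at which its call begins: read the wrist's pose just before it.
- hand_in(): hands the job in, once; it reports no verdict.
The state is a dict: "time_s": time; "q": joint angles; "dq": joint speeds; "joint_efforts": joint torques, N m; "eef_pos": TCP position; "eef_rot": TCP orientation; "wrist_force": force on the tool from outside, world axes, zero at the start; "torque": the same for the moment, N m; "opening": opening from 0.0 (shut) to 1.0 (fully open).
Only numpy, scipy, OpenCV 4.12 (cv2) and the standard library are available. Lean on these libraries where they do the work, as an engineer would, in place of code of your own. Each camera call takes 0.05 s, during which the arm holds its last target.

## Working session

There is one attempt and no reset: what is moved stays moved. The work goes in short steps, Python scripts to look and compute and a tool call to move; the robot and the scene stay as the last step left them, time stands still between calls to the robot, and variables do not carry over. Pictures are saved under pics/ and viewed, and the job is handed in when it is done.

Besides the shell and the picture viewer there is one more tool, called after "Call:" as name(argument=value, ...) on one line, values as JSON. drive_tool: Moves the arm, as the interface text tells. Its arguments: {"type":"object","properties":{"increments":{"type":"array","items":{"type":"array","items":{"type":"number"}}}},"required":["increments"]}

```bash
mkdir -p pics
cat > h.py <<'E'
import numpy as np, cv2
from scipy.spatial.transform import Rotation as R
from bench import ctrl, camera, hand_in
def obs(): return ctrl.get_obs()
def T():
    o=obs(); q=np.array(o['eef_rot']); M=np.eye(4); M[:3,:3]=R.from_quat(q[[1,2,3,0]]).as_matrix(); M[:3,3]=o['eef_pos']; return M
def grab(n):
    t=T(); c=camera(n)
    c['W']=t@c['hand_eye'] if n=='wrist' else np.array(c['world_from_camera'])
    np.savez(''+n+'.npz',**{k:c[k] for k in('img','depth','fx','fy','cx','cy','W')})
    return c
def cloud(c):
    d=c['depth']; v,u=np.mgrid[:d.shape[0],:d.shape[1]]
    P=np.stack([(u-c['cx'])/c['fx']*d,(v-c['cy'])/c['fy']*d,d],-1)
    return P@c['W'][:3,:3].T+c['W'][:3,3]
def load(n): return dict(np.load(''+n+'.npz'))
def save(c,name,crop=None,s=1.5):
    im=c['img'][:,:,::-1]
    if crop: x0,y0,x1,y1=crop; im=im[y0:y1,x0:x1]; s=min(800/(x1-x0),600/(y1-y0))
    cv2.imwrite('pics/'+name+'.png',cv2.resize(im,None,fx=s,fy=s,interpolation=cv2.INTER_CUBIC))
def state():
    o=obs(); M=T(); print('t',round(o['time_s'],2),'pos',np.round(o['eef_pos'],4),'x',M[:3,0].round(3),'y',M[:3,1].round(3),'z',M[:3,2].round(3),'F',np.round(o['wrist_force'],1),'Tq',np.round(o['torque'],2),'op',round(float(o['opening']),3),'q',np.round(o['q'],3))
E
python3 - <<'E'
from h import *
for n in('scene','side','wrist'):
    c=grab(n); save(c,n+'0'); print(n,c['W'].round(3).tolist(),c['fx'])
state()
E
```

```text
scene [[-0.531, 0.545, -0.649, 1.389], [0.848, 0.335, -0.411, 0.536], [-0.006, -0.769, -0.64, 0.988], [0.0, 0.0, 0.0, 1.0]] 490.0817310935023
side [[-0.983, -0.114, 0.147, 0.385], [-0.186, 0.557, -0.81, 0.824], [0.01, -0.823, -0.568, 0.74], [0.0, 0.0, 0.0, 1.0]] 386.7246483226731
wrist [[0.226, -0.941, -0.251, 0.193], [-0.974, -0.219, -0.058, -0.545], [-0.001, 0.258, -0.966, 0.372], [0.0, 0.0, 0.0, 1.0]] 309.4495281078574
t 0.15 pos [ 0.1304 -0.5596  0.2416] x [-0.     0.001 -1.   ] y [ 0.227 -0.974 -0.001] z [-0.974 -0.227 -0.   ] F [-0.3 -0.1 -0.2] Tq [ 0.   -0.07 -0.02] op 1.004 q [-1.548  0.181  1.608  0.     1.354 -0.206]
```

View pics/scene0.png

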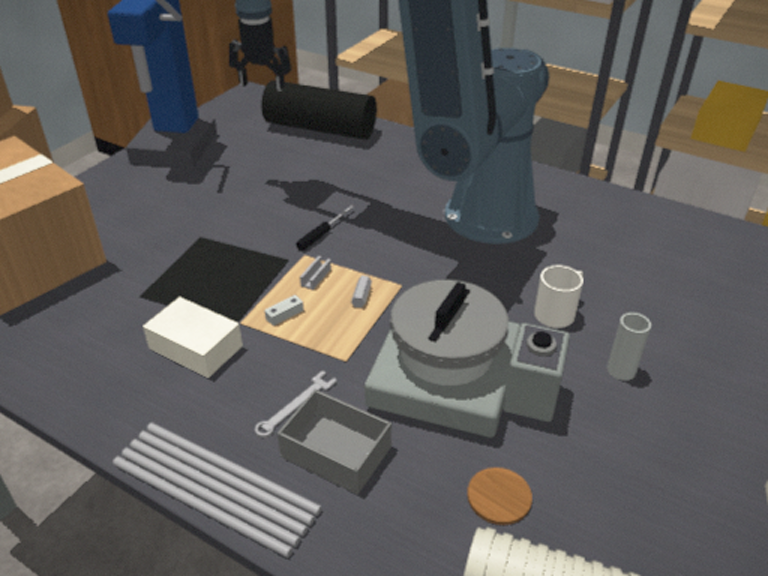

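View pics/side0.png

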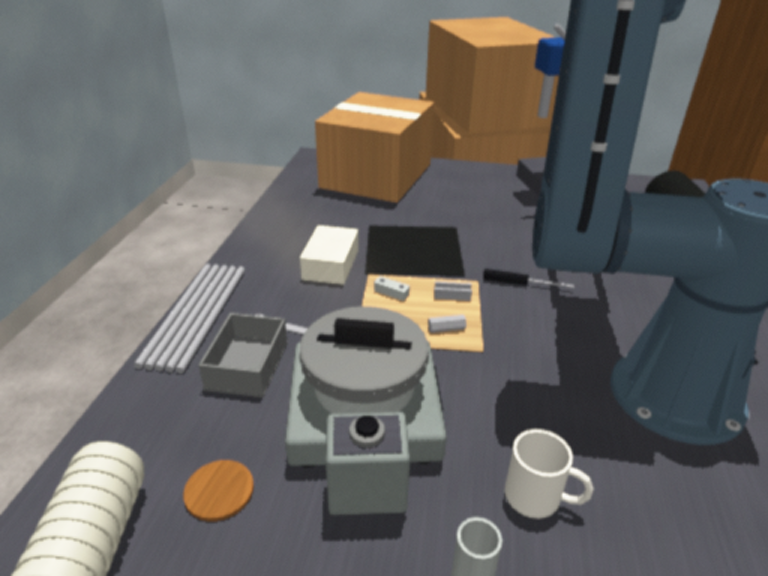

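View pics/wrist0.png

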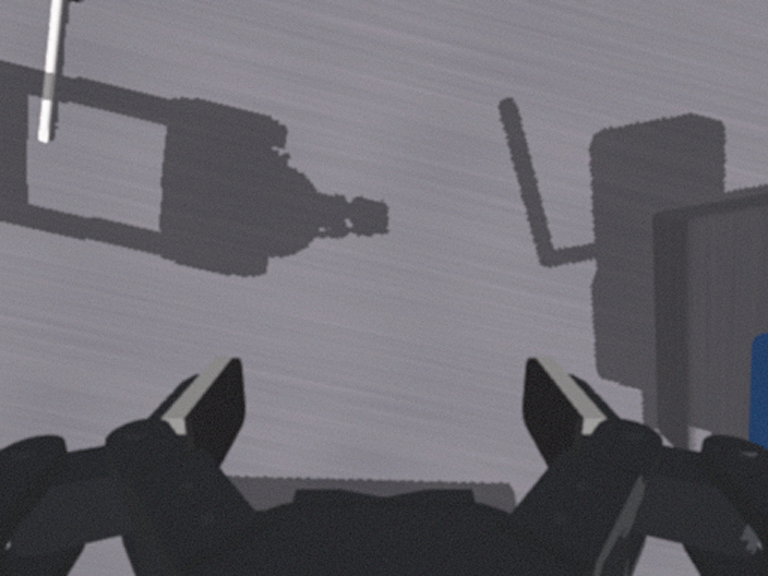

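Scene picture: the lid sits at about (450,315) of 768, with three pieces on the board at (285,309), (317,272) and (361,291). The mat is at (215,278) and the button at (541,341). Next I measure.

Run:
```python
from h import *
for n in('scene','side'):
    c=load(n); P=cloud(c); z=P[...,2]; ok=c['depth']>0
    k=1/1.5
    # region of machine
    print(n)
    cen=(450,315) if n=='scene' else (365,350)
    v,u=np.mgrid[:384,:512]
    reg=ok&(np.hypot(u-cen[0]*k,v-cen[1]*k)<60)
    h,e=np.histogram(z[reg],bins=np.arange(0,0.25,0.005)); print([(round(a,3),b) for a,b in zip(e,h) if b>20])
    top=reg&(abs(z-0.158)<0.004)
    q=P[top]; print('lidtop z',np.median(q[:,2]))
    (cc,r)=cv2.minEnclosingCircle(q[:,:2].astype(np.float32)); print('circ',cc,r)
    bar=reg&(z>0.19)&(z<0.21)
    b=P[bar]; print('bar',len(b),cv2.minAreaRect((b[:,:2]*1000).astype(np.float32)))
    # parts
    img=c['img'].astype(int)
    B=ok&(z>0.001)&(z<0.06)
    wood=ok&(abs(z-0.005)<0.006)&(img[...,0]-img[...,2]>45)
    nl,lab,st,ce=cv2.connectedComponentsWithStats(wood.astype(np.uint8))
    for i in range(1,nl):
        if st[i,4]>300: 
            w=P[lab==i]; print('wood',st[i],w[:,2].mean().round(4),cv2.minAreaRect((w[:,:2]*1000).astype(np.float32)))
    mat=ok&(abs(z-0.004)<0.008)&(img.max(-1)<36)
    nl,lab,st,ce=cv2.connectedComponentsWithStats(mat.astype(np.uint8))
    for i in range(1,nl):
        if st[i,4]>800: 
            w=P[lab==i]; print('mat',st[i],w[:,2].mean().round(4),cv2.minAreaRect((w[:,:2]*1000).astype(np.float32)))
    save(c,n+'p',(160,160,280,240) if n=='scene' else (235,175,330,240))
    save(c,n+'m',(230,170,400,290) if n=='scene' else (180,190,310,345))
```

```text
scene
[(np.float64(0.0), np.int64(2339)), (np.float64(0.005), np.int64(417)), (np.float64(0.01), np.int64(116)), (np.float64(0.015), np.int64(34)), (np.float64(0.02), np.int64(26)), (np.float64(0.025), np.int64(22)), (np.float64(0.065), np.int64(688)), (np.float64(0.07), np.int64(1071)), (np.float64(0.075), np.int64(93)), (np.float64(0.08), np.int64(88)), (np.float64(0.085), np.int64(81)), (np.float64(0.09), np.int64(85)), (np.float64(0.095), np.int64(74)), (np.float64(0.1), np.int64(80)), (np.float64(0.105), np.int64(54)), (np.float64(0.11), np.int64(22)), (np.float64(0.125), np.int64(117)), (np.float64(0.13), np.int64(277)), (np.float64(0.135), np.int64(131)), (np.float64(0.14), np.int64(134)), (np.float64(0.145), np.int64(145)), (np.float64(0.15), np.int64(195)), (np.float64(0.155), np.int64(2177)), (np.float64(0.16), np.int64(564)), (np.float64(0.165), np.int64(45)), (np.float64(0.17), np.int64(27)), (np.float64(0.175), np.int64(34)), (np.float64(0.18), np.int64(26)), (np.float64(0.185), np.int64(31)), (np.float64(0.19), np.int64(33)), (np.float64(0.195), np.int64(155))]
lidtop z
[... 1485 characters left out ...]
t64(134)), (np.float64(0.17), np.int64(72)), (np.float64(0.175), np.int64(69)), (np.float64(0.18), np.int64(64)), (np.float64(0.185), np.int64(65)), (np.float64(0.19), np.int64(72)), (np.float64(0.195), np.int64(214))]
lidtop z 0.15931534486917487
circ (0.5237525701522827, 0.19016122817993164) 0.13635608553886414
bar 295 ((531.3766479492188, 156.47036743164062), (88.82473754882812, 20.55723762512207), 2.4530577659606934)
wood [ 241  183   81   52 1952] 0.0061 ((477.38592529296875, -158.26904296875), (253.16799926757812, 255.72743225097656), 5.158397674560547)
mat [252 152  56  31 877] 0.0051 ((515.2188110351562, -397.4078369140625), (196.88864135742188, 217.86392211914062), 9.34360122680664)
```

Run:
```python
from h import *
for n,cens in(('scene',[(285,309),(317,272),(361,291)]),('side',[(391,288),(453,291),(447,323)])):
    c=load(n); P=cloud(c); z=P[...,2]; ok=c['depth']>0
    pix=[tuple(int(a/1.5) for a in p) for p in cens]
    m=(ok&(z>0.012)&(z<0.045)).astype(np.uint8)
    nl,lab,st,ce=cv2.connectedComponentsWithStats(m)
    for p in pix:
        i=lab[p[1],p[0]]
        if i==0: print('none',p,P[p[1],p[0]]);continue
        w=P[lab==i]; t=w[w[:,2]>0.026]
        print(n,p,st[i,4],'zmax',np.percentile(w[:,2],97).round(4),'top',cv2.minAreaRect((t[:,:2]*1000).astype(np.float32)),'all',cv2.minAreaRect((w[:,:2]*1000).astype(np.float32)))
    b=[(541,340),(367,428)][n=='side']; b=tuple(int(a/1.5) for a in b); print('button',P[b[1]-2:b[1]+3,b[0]-2:b[0]+3].reshape(-1,3).mean(0).round(4))
```

```text
scene (190, 206) 269 zmax 0.0336 top ((549.8630981445312, -200.60708618164062), (31.928525924682617, 75.94232940673828), 70.8371353149414) all ((549.8499755859375, -199.47804260253906), (36.188716888427734, 79.27897644042969), 73.8074722290039)
scene (211, 181) 213 zmax 0.034 top ((418.3034973144531, -216.27745056152344), (83.12696075439453, 34.049198150634766), 6.600181579589844) all ((418.73480224609375, -216.34754943847656), (83.96768188476562, 34.288330078125), 6.600181579589844)
scene (240, 194) 181 zmax 0.0342 top ((419.4299011230469, -100.60464477539062), (77.77210235595703, 22.730602264404297), 21.76780128479004) all ((418.76995849609375, -99.67005920410156), (79.5224838256836, 30.61172866821289), 20.68547248840332)
button [0.5373 0.3121 0.1865]
side (260, 192) 225 zmax 0.0337 top ((546.8162841796875, -196.88917541503906), (36.49226760864258, 74.78250122070312), 65.46701049804688) all ((545.7755737304688, -196.40379333496094), (36.560394287109375, 77.21929168701172), 65.77069091796875)
side (302, 194) 255 zmax 0.0339 top ((414.6878356933594, -214.19305419921875), (78.392578125, 34.40635681152344), 7.349946022033691) all ((415.67474365234375, -213.4540252685547), (80.584228515625, 35.56882858276367), 7.477031707763672)
side (298, 215) 229 zmax 0.034 top ((416.6054382324219, -95.4337387084961), (73.48213195800781, 24.32271957397461), 22.927520751953125) all ((416.9698791503906, -94.15692138671875), (74.25833129882812, 28.94061851501465), 16.51138687133789)
button [0.4942 0.3158 0.155 ]
```

View pics/scenep.png

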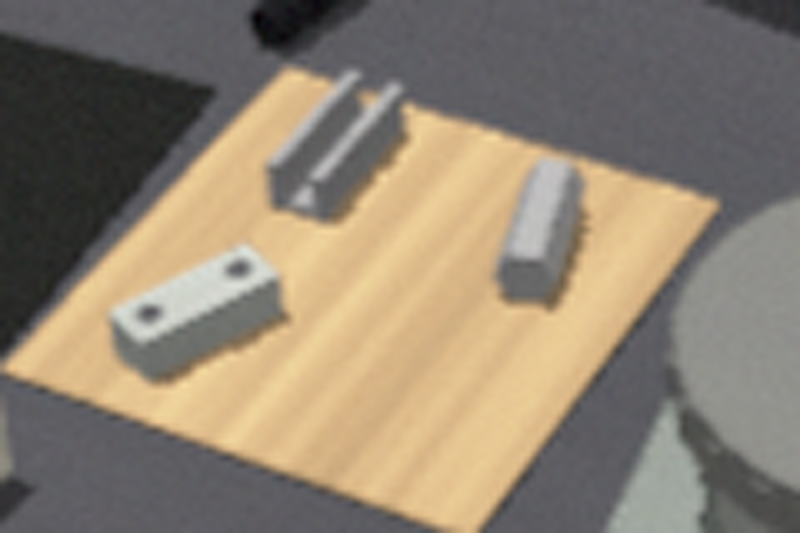

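View pics/sidem.png

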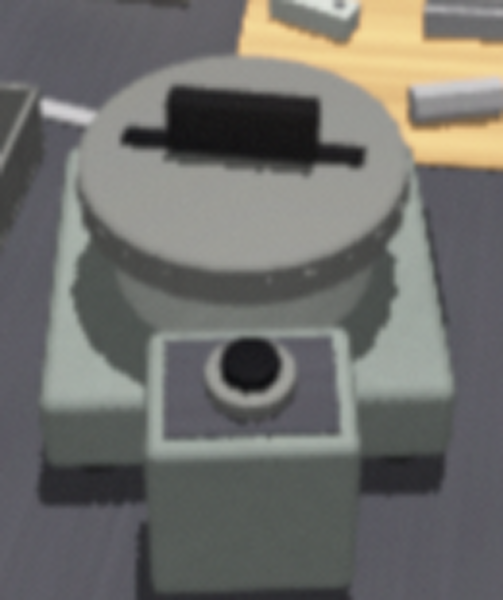

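Run:
```python
from h import *
for n,bx in (('scene',(300,180,380,260)),('side',(215,270,275,310))):
    c=load(n); P=cloud(c); z=P[...,2]
    m=np.zeros(z.shape,bool); m[bx[1]:bx[3],bx[0]:bx[2]]=1
    zz=z[m]; h,e=np.histogram(zz[zz>0.1],bins=np.arange(0.1,0.21,0.004)); print([(round(float(a),3),int(b)) for a,b in zip(e,h) if b>8])
    t=m&(z>0.138)&(z<0.152)&(c['img'].max(-1)<60)&(P[...,1]>0.26)
    print('btn',t.sum(),P[t].mean(0).round(4) if t.any() else '')
    t=m&(abs(z-0.130)<0.004)&(P[...,1]>0.26); print('col',cv2.minAreaRect((P[t][:,:2]*1000).astype(np.float32)))
    t=(abs(z-0.158)<0.004)&(abs(P[...,0]-.532)<.13)&(P[...,1]<.262)&(P[...,1]>.03)
    q=P[t][:,:2].astype(np.float32); print('lid rect',cv2.minAreaRect(q*1000))
    hull=cv2.convexHull(q)[:,0]; print('ell',cv2.fitEllipse(hull*1000))
    t=z<0.015
    d=c['img'].max(-1)
    m2=t&(d<45)&(P[...,0]>.3)&(P[...,0]<.75)&(P[...,1]<-.2)&(P[...,1]>-.6)
    print('mat rough', P[m2].mean(0) if m2.any() else '', m2.sum())
```

```text
[(0.1, 68), (0.104, 64), (0.108, 46), (0.112, 40), (0.116, 50), (0.12, 39), (0.124, 107), (0.128, 437), (0.132, 346), (0.136, 69), (0.14, 100), (0.144, 104), (0.148, 80), (0.152, 197), (0.156, 1043), (0.16, 264), (0.164, 20), (0.172, 17), (0.176, 10), (0.18, 10), (0.184, 14), (0.188, 10), (0.192, 28), (0.196, 72)]
btn 39 [0.5015 0.3048 0.1498]
col ((497.27386474609375, 305.5997314453125), (114.2887954711914, 84.12863159179688), 12.08076286315918)
lid rect ((534.6989135742188, 152.00729370117188), (197.4081268310547, 194.8994140625), 24.31031036376953)
ell ((534.1978149414062, 152.155029296875), (195.94729614257812, 198.8515167236328), 121.73564147949219)
mat rough [ 0.52516797 -0.3994341   0.00467992] 2551
[(0.1, 42), (0.104, 25), (0.12, 22), (0.124, 110), (0.128, 499), (0.132, 822), (0.136, 35), (0.14, 86), (0.144, 111), (0.148, 28), (0.152, 137), (0.156, 12)]
btn 28 [0.4938 0.3199 0.1496]
col ((495.375, 308.62139892578125), (109.58699035644531, 85.2008056640625), 13.496101379394531)
lid rect ((531.7332763671875, 155.78985595703125), (196.38790893554688, 196.2725830078125), 74.23837280273438)
ell ((531.6763916015625, 155.02394104003906), (196.7397003173828, 199.250732421875), 4.473540306091309)
mat rough [ 0.51917706 -0.3873194   0.00520714] 1895
```

The three pieces are the block (part_1), the U-channel (part_2) and a hex bar (part_3); the stepped block isn't there. The lid axis is near (0.533, 0.154) with its bar at yaw ~3.5°. The column puts machine x at ~13°, so the lid should be about 10° short of home. I'll go over the lid for a closer look.

```bash
cat > plan.py <<'E'
import sys; from h import *
# plan.py x y z yaw n claw : tool-down target
def plan(tgt,yaw,n,claw,lin=True,start=None):
    M=T() if start is None else start
    y0=np.degrees(np.arctan2(M[1,1],M[0,1])); 
    d=(yaw-y0+180)%360-180
    # target matrix
    def mat(p,a):
        a=np.radians(a); c,s=np.cos(a),np.sin(a); m=np.eye(4); m[:3,0]=[0,0,-1]; m[:3,1]=[c,s,0]; m[:3,2]=[s,-c,0]; m[:3,3]=p; return m
    cur=M.copy(); rows=[]; p0=M[:3,3].copy()
    for i in range(1,n+1):
        f=i/n; g=mat(p0+(np.array(tgt)-p0)*f,y0+d*f)
        L=np.linalg.inv(cur)@g
        sh=np.round(L[:3,3]*2000)/2000; rv=np.round(np.degrees(R.from_matrix(L[:3,:3]).as_rotvec()),1)
        rows.append([float(x)+0.0 for x in sh]+[float(x)+0.0 for x in rv]+[claw])
        st=np.eye(4); st[:3,:3]=R.from_rotvec(np.radians(rv)).as_matrix(); st[:3,3]=sh; cur=cur@st
    return rows,d,cur
if __name__=='__main__':
    x,y,z,yaw,n,claw=map(float,sys.argv[1:7])
    rows,d,cur=plan([x,y,z],yaw,int(n),claw)
    print('turn',round(d,1),'end',cur[:3,3].round(4))
    for i in range(0,len(rows),10): print('['+','.join(str([int(v) if v==int(v) else v for v in r]).replace(' ','') for r in rows[i:i+10])+']')
E
python3 plan.py 0.533 0.1535 0.30 93.4 20 1
```

```text
turn 170.3 end [0.5332 0.1537 0.3001]
[[-0.003,-0.03,-0.0275,-8.5,0,0.1,1],[-0.003,-0.026,-0.032,-8.5,0,0,1],[-0.0025,-0.0205,-0.0355,-8.5,0,0,1],[-0.003,-0.0155,-0.038,-8.6,0,0,1],[-0.003,-0.0095,-0.0395,-8.5,0,0,1],[-0.003,-0.0035,-0.041,-8.5,0,0,1],[-0.003,0.003,-0.041,-8.5,0,0,1],[-0.003,0.0085,-0.04,-8.5,0,0,1],[-0.0025,0.0145,-0.038,-8.5,0,0,1],[-0.003,0.02,-0.036,-8.5,0,0,1]]
[[-0.003,0.025,-0.0325,-8.6,0,0,1],[-0.003,0.0295,-0.0285,-8.5,0,0,1],[-0.003,0.0335,-0.0235,-8.5,0,0,1],[-0.003,0.0365,-0.0185,-8.5,0,0,1],[-0.003,0.0385,-0.0125,-8.5,0,0,1],[-0.0025,0.0405,-0.007,-8.5,0,0,1],[-0.003,0.041,-0.001,-8.5,0,0,1],[-0.003,0.0405,0.005,-8.6,0,0,1],[-0.003,0.0395,0.0115,-8.5,0,0,1],[-0.003,0.0375,0.017,-8.5,0,0,1]]
```

Call:
drive_tool(increments=[[-0.003,-0.03,-0.0275,-8.5,0,0.1,1],[-0.003,-0.026,-0.032,-8.5,0,0,1],[-0.0025,-0.0205,-0.0355,-8.5,0,0,1],[-0.003,-0.0155,-0.038,-8.6,0,0,1],[-0.003,-0.0095,-0.0395,-8.5,0,0,1],[-0.003,-0.0035,-0.041,-8.5,0,0,1],[-0.003,0.003,-0.041,-8.5,0,0,1],[-0.003,0.0085,-0.04,-8.5,0,0,1],[-0.0025,0.0145,-0.038,-8.5,0,0,1],[-0.003,0.02,-0.036,-8.5,0,0,1]])

```text
time_s: 1.4
eef_pos: [0.3323, -0.2021, 0.2708]
eef_rot: [0.536, 0.461, 0.535, -0.462]
wrist_force: [0.5, -0.0, -0.3]
opening: 1.003
```

Call:
drive_tool(increments=[[-0.003,0.025,-0.0325,-8.6,0,0,1],[-0.003,0.0295,-0.0285,-8.5,0,0,1],[-0.003,0.0335,-0.0235,-8.5,0,0,1],[-0.003,0.0365,-0.0185,-8.5,0,0,1],[-0.003,0.0385,-0.0125,-8.5,0,0,1],[-0.0025,0.0405,-0.007,-8.5,0,0,1],[-0.003,0.041,-0.001,-8.5,0,0,1],[-0.003,0.0405,0.005,-8.6,0,0,1],[-0.003,0.0395,0.0115,-8.5,0,0,1],[-0.003,0.0375,0.017,-8.5,0,0,1]])

```text
time_s: 2.65
eef_pos: [0.5336, 0.1546, 0.2997]
eef_rot: [0.707, -0.023, 0.707, 0.022]
wrist_force: [0.9, -0.6, 0.3]
opening: 1.001
```

Run:
```python
from h import *
state(); c=grab('wrist'); save(c,'w1'); P=cloud(c); z=P[...,2]
t=(z>.19)&(z<.21)&(np.hypot(P[...,0]-.533,P[...,1]-.154)<.07); print('bar',t.sum(),cv2.minAreaRect((P[t][:,:2]*1000).astype(np.float32)))
b=P[t][:,:2]; u=np.linalg.svd(b-b.mean(0))[2][0] if t.sum()<5000 else np.linalg.eigh(np.cov(b.T))[1][:,1]; print('ang',np.degrees(np.arctan2(u[1],u[0])),b.mean(0), np.median(P[t][:,2]))
t=(abs(z-.159)<.005); q=P[t][:,:2].astype(np.float32); print('lid',cv2.minAreaRect(q*1000),np.median(z[t]))
```

```text
t 2.65 pos [0.5336 0.1546 0.2997] x [ 0.    -0.002 -1.   ] y [-0.065  0.998 -0.002] z [ 0.998  0.065 -0.   ] F [ 0.9 -0.6  0.3] Tq [-0.01 -0.06  0.02] op 1.001 q [ 0.069  0.094  1.588 -0.002  1.46  -1.566]
bar 2488 ((530.6572875976562, 151.4858856201172), (89.3070297241211, 18.016016006469727), 3.3627023696899414)
ang 3.6426433646052967 [0.52810482 0.15140768] 0.19609281479177146
lid ((537.9302368164062, 164.62066650390625), (226.16268920898438, 196.70155334472656), 61.995601654052734) 0.1572755931008124
```

View pics/w1.png

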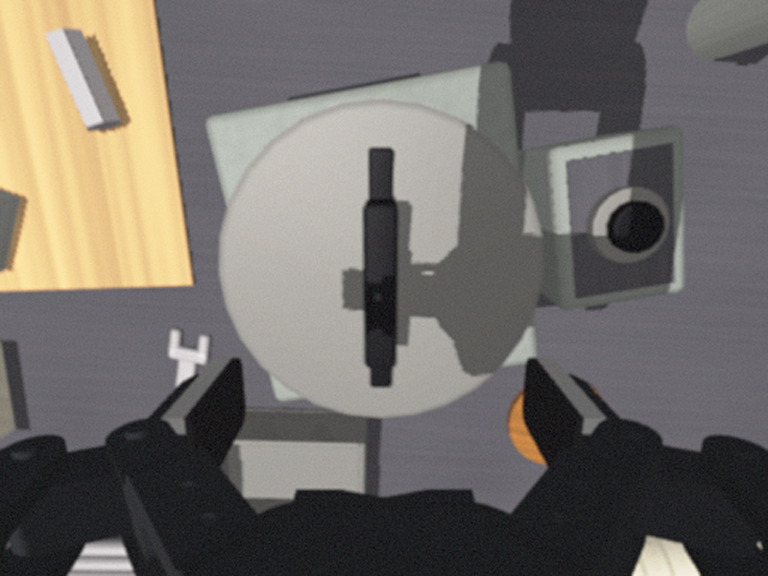

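Wrist picture: the bar is vertical at (380,265) and the housing is visibly turned about 10° from it. I go down around the bar and grip it.

Call:
drive_tool(increments=[[0.03,-0.0015,-0.0015,0,0,0,1],[0.03,0,0,0,0,0,1],[0.03,0,0,0,0,0,1],[0.02,0,0,0,0,0,1],[0.0145,0,0,0,0,0,1],[0,0,0,0,0,0,-1],[0,0,0,0,0,0,-1],[0,0,0,0,0,0,-1],[0,0,0,0,0,0,-1],[0,0,0,0,0,0,-1]])

```text
time_s: 3.95
eef_pos: [0.5325, 0.1517, 0.1764]
eef_rot: [0.708, -0.021, 0.706, 0.021]
wrist_force: [-0.6, 0.1, 4.8]
opening: 0.2
```

Run:
```python
from h import *
state()
```

```text
t 3.95 pos [0.5325 0.1517 0.1764] x [ 0.002 -0.001 -1.   ] y [-0.059  0.998 -0.001] z [0.998 0.059 0.002] F [-0.6  0.1  4.8] Tq [ 0.19  0.09 -0.03] op 0.2 q [ 0.064  0.201  1.724 -0.002  1.215 -1.566]
```

Gripped (17 mm opening for the 18 mm bar). Now I feel the thread: clockwise seen from above first, gently.

Call:
drive_tool(increments=[[0,0,0,2,0,0,-1],[0,0,0,2,0,0,-1],[0,0,0,2,0,0,-1],[0,0,0,0,0,0,-1]])

```text
time_s: 4.45
eef_pos: [0.5326, 0.1515, 0.1764]
eef_rot: [0.708, 0.016, 0.706, -0.017]
wrist_force: [-0.2, -0.1, 6.7]
opening: 0.206
```

Run:
```python
from h import *
state()
```

```text
t 4.45 pos [0.5326 0.1515 0.1764] x [ 0.002 -0.002 -1.   ] y [ 0.046  0.999 -0.002] z [ 0.999 -0.046  0.003] F [-0.2 -0.1  6.7] Tq [0.13 0.08 0.15] op 0.206 q [ 0.064  0.201  1.724 -0.002  1.215 -1.46 ]
```

Call:
drive_tool(increments=[[0,0,0,4,0,0,-1],[0,0,0,4,0,0,-1],[0,0,0,4,0,0,-1],[0,0,0,4,0,0,-1],[0,0,0,4,0,0,-1],[0,0,0,0,0,0,-1]])

```text
time_s: 5.2
eef_pos: [0.5326, 0.1515, 0.1764]
eef_rot: [0.694, 0.138, 0.692, -0.139]
wrist_force: [-0.1, -0.3, 6.2]
opening: 0.202
```

Run:
```python
from h import *
state()
```

```text
t 5.2 pos [0.5326 0.1515 0.1764] x [ 0.002 -0.002 -1.   ] y [ 0.385  0.923 -0.001] z [ 0.923 -0.385  0.003] F [-0.1 -0.3  6.2] Tq [ 0.05  0.16 -0.11] op 0.202 q [ 0.064  0.201  1.724 -0.002  1.215 -1.111]
```

It has turned 26° clockwise with no stop and hardly any torque, so clockwise loosens: a reverse thread. On to about 90° from home (tool yaw ~13°).

Call:
drive_tool(increments=[[0,0,0,7,0,0,-1],[0,0,0,7,0,0,-1],[0,0,0,7,0,0,-1],[0,0,0,7,0,0,-1],[0,0,0,7,0,0,-1],[0,0,0,7,0,0,-1],[0,0,0,7,0,0,-1],[0,0,0,5,0,0,-1],[0,0,0,0,0,0,-1]])

```text
time_s: 6.32
eef_pos: [0.5323, 0.1515, 0.1764]
eef_rot: [0.555, 0.438, 0.554, -0.439]
wrist_force: [-2.5, -0.3, 6.8]
opening: 0.2
```

Run:
```python
from h import *
state(); c=grab('side'); save(c,'s1',(180,170,340,290))
```

```text
t 6.33 pos [0.5323 0.1515 0.1764] x [ 0.002 -0.002 -1.   ] y [0.973 0.23  0.001] z [ 0.23  -0.973  0.002] F [-2.5 -0.3  6.8] Tq [-0.02  0.43 -0.27] op 0.2 q [ 0.064  0.201  1.724 -0.002  1.215 -0.168]
```

View pics/s1.png

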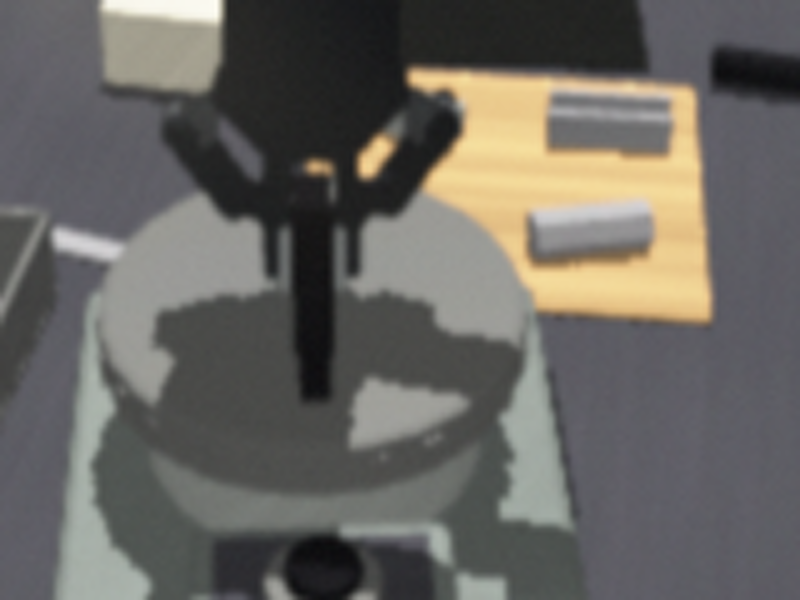

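The bar followed the turn. I lift straight up slowly.

Call:
drive_tool(increments=[[-0.004,0,0,0,0,0,-1],[-0.008,0,0,0,0,0,-1],[-0.012,0,0,0,0,0,-1],[-0.015,0,0,0,0,0,-1],[-0.02,0,0,0,0,0,-1],[-0.02,0,0,0,0,0,-1],[-0.02,0,0,0,0,0,-1],[-0.01,0,0,0,0,0,-1],[0,0,0,0,0,0,-1]])

```text
time_s: 7.5
eef_pos: [0.5323, 0.1518, 0.2854]
eef_rot: [0.556, 0.438, 0.554, -0.438]
wrist_force: [-0.4, -0.6, -4.8]
opening: 0.2
```

Run:
```python
from h import *
state(); c=grab('scene'); save(c,'c1'); save(c,'c1m',(80,140,200,230)) 
P=cloud(c); z=P[...,2]
# bowl rim
t=(abs(z-.150)<.004)&(np.hypot(P[...,0]-.532,P[...,1]-.152)<.12); print('rim',t.sum())
```

```text
t 7.5 pos [0.5323 0.1518 0.2854] x [ 0.003 -0.001 -1.   ] y [0.973 0.232 0.002] z [ 0.232 -0.973  0.002] F [-0.4 -0.6 -4.8] Tq [-0.03 -0.   -0.01] op 0.2 q [ 0.064  0.097  1.613 -0.002  1.429 -0.17 ]
rim 319
```

View pics/c1.png

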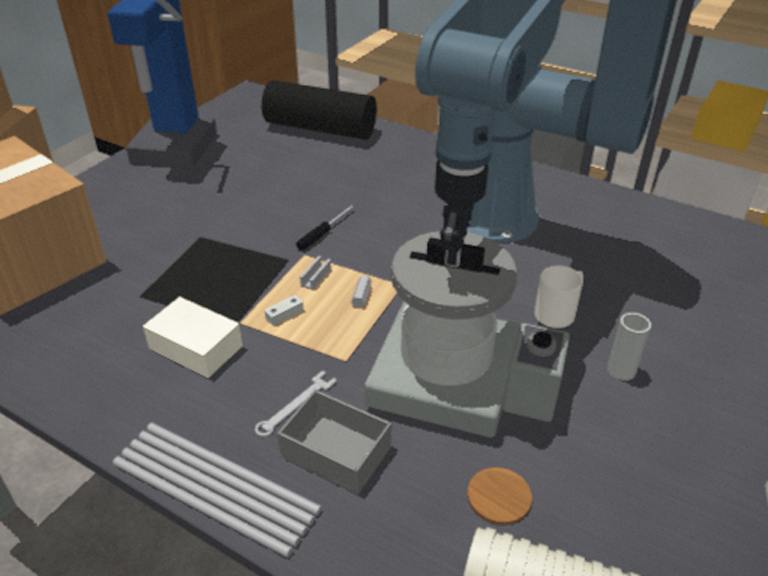

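View pics/c1m.png

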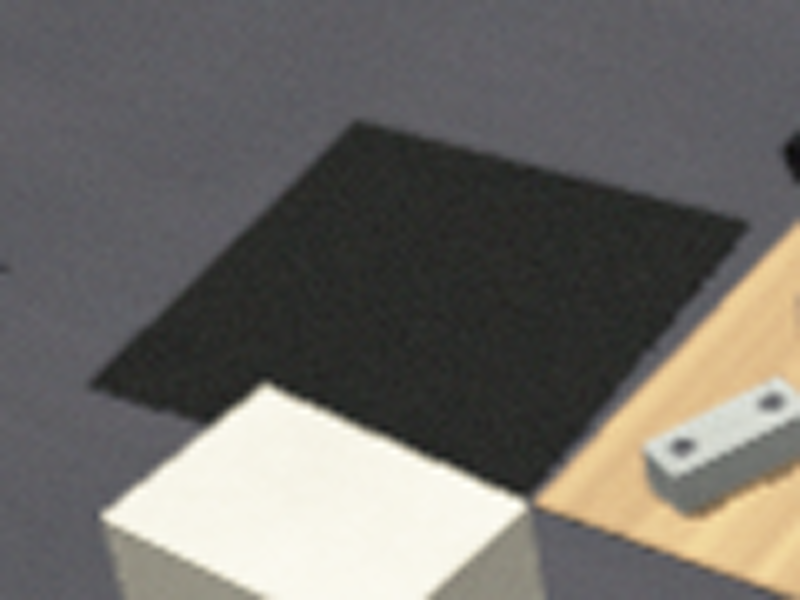

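The lid is off and hanging level. Mat corners in the crop are (358,121), (748,222), about (525,497) and (92,384).

Run:
```python
from h import *
c=load('scene')
def ray(u,v,z):
    d=c['W'][:3,:3]@np.array([(u-c['cx'])/c['fx'],(v-c['cy'])/c['fy'],1]); o=c['W'][:3,3]; return o+d*(z-o[2])/d[2]
Q=[ray(80+x/6.667,140+y/6.667,.004) for x,y in((358,121),(748,222),(525,497),(92,384))]
Q=np.array(Q)[:,:2]; print(Q.round(3)); print('AC',(Q[0]+Q[2])/2,'BD',(Q[1]+Q[3])/2,[np.linalg.norm(Q[i]-Q[(i+1)%4]).round(3) for i in range(4)])
P=cloud(c); z=P[...,2]; img=c['img'].astype(int)
t=(abs(z-.06)<.005)&(img.min(-1)>180)&(P[...,1]<-.2); print('carton',cv2.minAreaRect((P[t][:,:2]*1000).astype(np.float32)),cv2.boxPoints(cv2.minAreaRect((P[t][:,:2]*1000).astype(np.float32))))
```

```text
[[ 0.434 -0.529]
 [ 0.397 -0.306]
 [ 0.612 -0.268]
 [ 0.658 -0.492]]
AC [ 0.52336668 -0.39875667] BD [ 0.52775563 -0.39868066] [np.float64(0.227), np.float64(0.218), np.float64(0.228), np.float64(0.227)]
carton ((709.2957763671875, -293.635009765625), (102.3353271484375, 152.22010803222656), 0.826026976108551) [[ 657.0362  -218.27052]
 [ 659.23065 -370.4748 ]
 [ 761.55536 -368.9995 ]
 [ 759.3609  -216.79523]]
```

Call:
drive_tool(increments=[[0,-0.005,0.02,0,0,0,-1],[0,-0.01,0.04,0,0,0,-1],[0,-0.0125,0.05,0,0,0,-1],[0,-0.0125,0.05,0,0,0,-1],[0,-0.0125,0.05,0,0,0,-1],[0,-0.0125,0.05,0,0,0,-1],[0,-0.0125,0.05,0,0,0,-1],[0,-0.0125,0.05,0,0,0,-1],[0,-0.0125,0.05,0,0,0,-1],[0,-0.0125,0.05,0,0,0,-1]])

```text
time_s: 8.8
eef_pos: [0.526, -0.3237, 0.2837]
eef_rot: [0.555, 0.438, 0.555, -0.438]
wrist_force: [1.1, -0.0, -3.8]
opening: 0.196
```

Call:
drive_tool(increments=[[0,-0.0125,0.045,0,0,0,-1],[0,-0.007,0.0285,0,0,0,-1],[0,0,0,0,0,0,-1],[0.04,0,0,0,0,0,-1],[0.05,0,0,0,0,0,-1],[0.05,0,0,0,0,0,-1],[0.05,0,0,0,0,0,-1],[0.02,0,0,0,0,0,-1],[0.01,0,0,0,0,0,-1],[0,0,0,0,0,0,-1]])

```text
time_s: 10.05
eef_pos: [0.5255, -0.3991, 0.0663]
eef_rot: [0.556, 0.438, 0.554, -0.439]
wrist_force: [-0.5, -0.2, -2.8]
opening: 0.2
```

Run:
```python
from h import *
state(); c=grab('scene'); save(c,'c2',(60,110,220,230)); c=grab('side'); save(c,'s2',(190,120,330,230))
```

```text
t 10.05 pos [ 0.5255 -0.3991  0.0663] x [ 0.001 -0.003 -1.   ] y [0.973 0.232 0.001] z [ 0.232 -0.973  0.003] F [-0.5 -0.2 -2.8] Tq [-0.01  0.02 -0.07] op 0.2 q [-8.290e-01  5.540e-01  1.494e+00 -1.000e-03  1.091e+00 -1.063e+00]
```

View pics/c2.png

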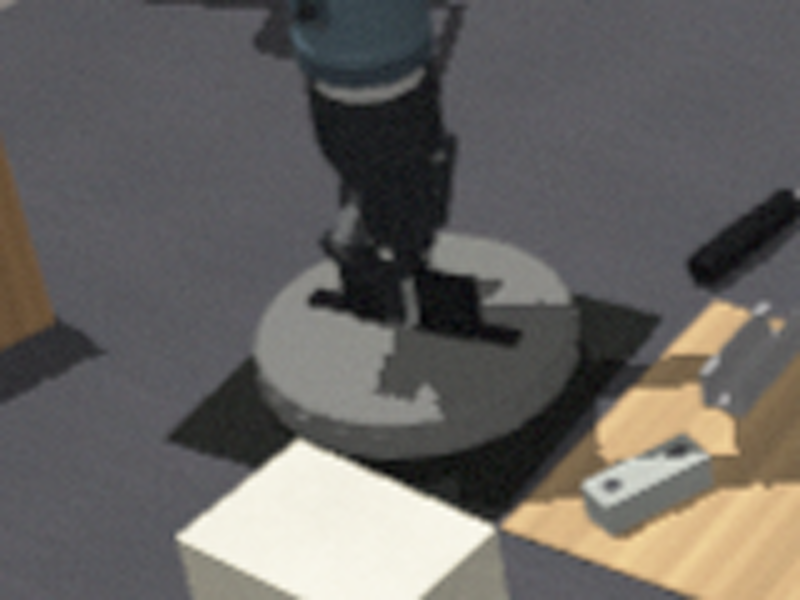

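View pics/s2.png

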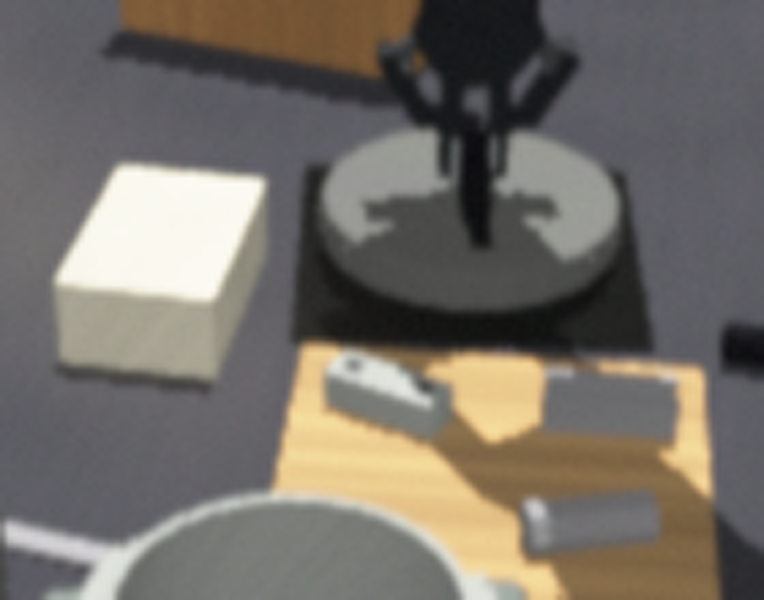

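The lid hangs centred over the mat, clear of the carton. Last centimetre down, watching the force.

Call:
drive_tool(increments=[[0.006,0,0,0,0,0,-1],[0.003,0,0,0,0,0,-1],[0.002,0,0,0,0,0,-1],[0.001,0,0,0,0,0,-1],[0.001,0,0,0,0,0,-1],[0,0,0,0,0,0,-1]])

```text
time_s: 10.9
eef_pos: [0.5249, -0.3989, 0.0525]
eef_rot: [0.556, 0.438, 0.554, -0.439]
wrist_force: [-1.1, -0.0, -2.3]
opening: 0.203
```

Call:
drive_tool(increments=[[0.001,0,0,0,0,0,-1],[0.001,0,0,0,0,0,-1],[0,0,0,0,0,0,-1]])

```text
time_s: 11.28
eef_pos: [0.5249, -0.3989, 0.0524]
eef_rot: [0.556, 0.438, 0.555, -0.439]
wrist_force: [-5.4, 5.5, 11.2]
opening: 0.203
```

Touched down (about 11 N). Release, lift, and move over the board.

Call:
drive_tool(increments=[[0,0,0,0,0,0,0.2],[0,0,0,0,0,0,1],[0,0,0,0,0,0,1],[0,0,0,0,0,0,1],[-0.03,0,0,0,0,0,1],[-0.06,0,0,0,0,0,1],[-0.06,0,0,0,0,0,1],[-0.06,0.0,-0.045,0,0,0,1],[-0.06,0,-0.05,0,0,0,1],[0,0,-0.05,0,0,0,1]])

```text
time_s: 12.52
eef_pos: [0.4966, -0.2752, 0.3034]
eef_rot: [0.559, 0.438, 0.551, -0.439]
wrist_force: [-0.4, 0.6, -0.1]
opening: 1.004
```

Call:
drive_tool(increments=[[0,-0.015,-0.05,0,0,0,1],[0,0,0,0,0,0,1],[0,0,0,0,0,0,1]])

```text
time_s: 12.9
eef_pos: [0.4694, -0.2296, 0.2985]
eef_rot: [0.556, 0.438, 0.554, -0.439]
wrist_force: [-0.4, -0.4, 0.1]
opening: 0.999
```

```bash
cat > parts.py <<'E'
from h import *
def parts(n):
    c=grab(n); P=cloud(c); z=P[...,2]
    m=((z>.016)&(z<.04)&(c['depth']>0)&(P[...,0]>.32)&(P[...,0]<.64)&(P[...,1]>-.29)&(P[...,1]<-.0)).astype(np.uint8)
    nl,lab,st,ce=cv2.connectedComponentsWithStats(m)
    for i in range(1,nl):
        if st[i,4]<80: continue
        w=P[lab==i]; t=w[w[:,2]>.026]
        if len(t)<30: continue
        h=cv2.minAreaRect((t[:,:2]*1000).astype(np.float32)); (a,b),ang=h[1],h[2]
        if b>a: ang-=90
        print(n,'pix',ce[i].round(0),st[i,4],'c',np.round(h[0],1),'size',np.round(h[1],1),'long-axis yaw',round((ang+90)%180-90,1),'top',np.percentile(w[:,2],95).round(4))
    return c
if __name__=='__main__':
    import sys
    state(); c=parts('wrist'); save(c,sys.argv[1]); parts('side'); parts('scene')
E
python3 parts.py w2
```

```text
t 12.9 pos [ 0.4694 -0.2296  0.2985] x [ 0.002 -0.003 -1.   ] y [0.973 0.232 0.001] z [ 0.232 -0.973  0.003] F [-0.4 -0.4  0.1] Tq [ 0.03 -0.01 -0.01] op 0.999 q [-6.820e-01  1.700e-02  1.671e+00 -1.000e-03  1.450e+00 -9.160e-01]
wrist pix [238.  48.] 1597 c [ 416.5 -101.3] size [71.9 21.5] long-axis yaw 20.3 top 0.0313
wrist pix [217. 132.] 353 c [ 413.4 -205.8] size [79.4  6.3] long-axis yaw 6.1 top 0.0315
wrist pix [317. 153.] 1266 c [ 545.9 -201.6] size [28. 75.] long-axis yaw -19.2 top 0.0307
wrist pix [216. 151.] 380 c [ 416.1 -229.6] size [79.6  6.4] long-axis yaw 5.9 top 0.0318
side pix [261. 191.] 197 c [ 547.7 -197.2] size [31.3 76. ] long-axis yaw -16.8 top 0.033
side pix [302. 193.] 231 c [ 414.8 -213.2] size [77.4 35.8] long-axis yaw 5.4 top 0.0336
side pix [298. 215.] 216 c [416.3 -94.9] size [73.1 22.3] long-axis yaw 23.0 top 0.0339
scene pix [207. 179.] 88 c [ 417.9 -229.1] size [84.4 10.7] long-axis yaw 7.9 top 0.0336
scene pix [213. 182.] 88 c [ 417.3 -203.9] size [83.7 11. ] long-axis yaw 6.6 top 0.0341
scene pix [241. 193.] 173 c [419.6 -99.7] size [79.6 25.5] long-axis yaw 23.0 top 0.0337
scene pix [189. 206.] 241 c [ 548.4 -200. ] size [32.3 76.1] long-axis yaw -18.9 top 0.0336
```

View pics/w2.png

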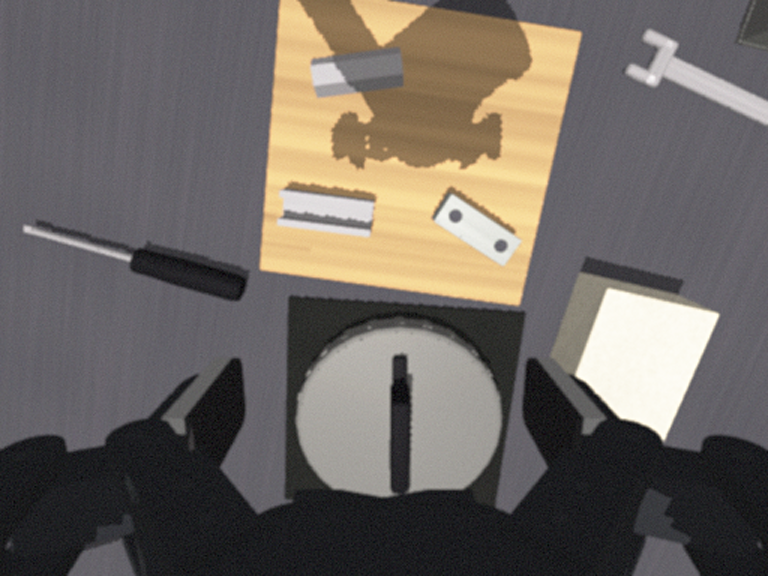

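Lid flat on the mat. In the 768-wide picture the channel is at (327,212), the block at (477,230) and the hex bar at (357,73), and all cameras agree within ~3 mm. First the block: (0.5465, -0.2005), yaw -19°, so the tool goes to yaw 71°.

```bash
python3 plan.py 0.5465 -0.2005 0.10 71 7 1
```

```text
turn 57.6 end [ 0.5466 -0.2003  0.1   ]
[[0.0285,0.0115,-0.0015,-8.2,0.1,0,1],[0.028,0.012,0,-8.3,0,0,1],[0.0285,0.0115,0.0015,-8.2,0,0,1],[0.028,0.0115,0.0035,-8.2,0,0,1],[0.0285,0.0105,0.005,-8.3,0,0,1],[0.028,0.01,0.0065,-8.2,0,0,1],[0.0285,0.009,0.008,-8.2,0,0,1]]
```

Call:
drive_tool(increments=[[0.0285,0.0115,-0.0015,-8.2,0.1,0,1],[0.028,0.012,0,-8.3,0,0,1],[0.0285,0.0115,0.0015,-8.2,0,0,1],[0.028,0.0115,0.0035,-8.2,0,0,1],[0.0285,0.0105,0.005,-8.3,0,0,1],[0.028,0.01,0.0065,-8.2,0,0,1],[0.0285,0.009,0.008,-8.2,0,0,1],[0,0,0,0,0,0,1]])

```text
time_s: 14.05
eef_pos: [0.5449, -0.1986, 0.097]
eef_rot: [0.695, 0.118, 0.699, -0.116]
wrist_force: [0.5, -0.5, -0.4]
opening: 1.003
```

```bash
python3 parts.py w3; python3 plan.py 0.5465 -0.2005 0.019 71 3 1
```

```text
t 14.05 pos [ 0.5449 -0.1986  0.097 ] x [-0.005  0.003 -1.   ] y [0.327 0.945 0.001] z [ 0.945 -0.327 -0.006] F [ 0.5 -0.5 -0.4] Tq [ 0.05  0.06 -0.03] op 1.003 q [-0.554  0.364  1.697 -0.     1.086 -1.792]
wrist pix [145.  47.] 1577 c [ 427.3 -228.3] size [57.6  6.8] long-axis yaw 5.9 top 0.0314
wrist pix [185.  39.] 1063 c [ 430.6 -203.7] size [45.9  6.2] long-axis yaw 5.8 top 0.0314
wrist pix [360.   8.] 647 c [450.2 -96.3] size [15.4  8. ] long-axis yaw 67.4 top 0.0306
wrist pix [252. 209.] 4418 c [ 546.2 -201.5] size [28.1 75.3] long-axis yaw -19.0 top 0.0304
side pix [261. 191.] 204 c [ 547.3 -197.8] size [32.5 74.4] long-axis yaw -19.4 top 0.0329
side pix [302. 193.] 238 c [ 414.4 -213.4] size [78.9 37.5] long-axis yaw 7.6 top 0.0338
side pix [298. 215.] 214 c [416.3 -95.7] size [73.5 23.7] long-axis yaw 22.2 top 0.0336
scene pix [208. 179.] 80 c [ 418.1 -227.6] size [79.6  9.1] long-axis yaw 6.9 top 0.0323
scene pix [214. 182.] 88 c [ 414.6 -204.5] size [81.6 10.4] long-axis yaw 6.9 top 0.0328
scene pix [241. 193.] 175 c [419.4 -99.9] size [77.6 24.5] long-axis yaw 19.2 top 0.034
scene pix [189. 206.] 245 c [ 548.6 -200.2] size [33.2 76.5] long-axis yaw -21.5 top 0.0339
turn 0.2 end [ 0.5463 -0.2005  0.0189]
[[0.0275,0,0,-0.1,0.1,0,1],[0.027,-0.0005,0,0,0,0,1],[0.0275,0,0,-0.1,0,0,1]]
```

View pics/w3.png

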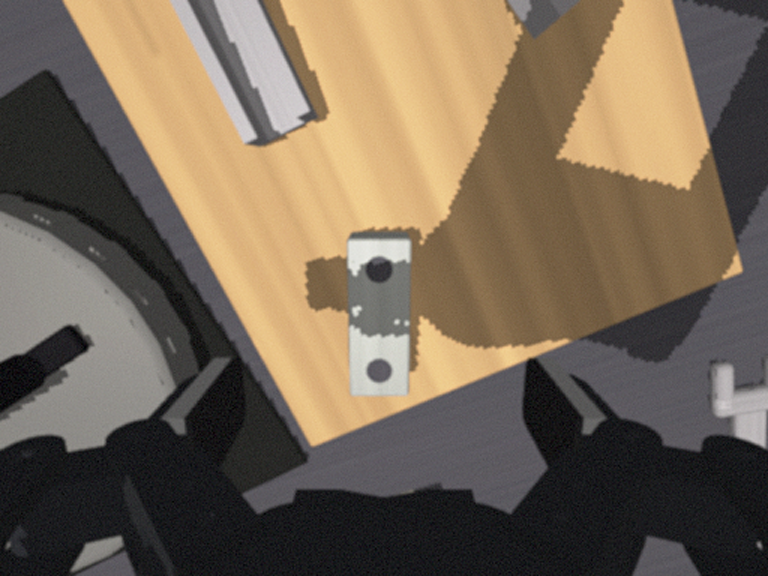

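The block sits at (380,315), square between the jaws. Down with the jaws part open (keeping clear of the lid), then grip.

Call:
drive_tool(increments=[[0,0,0,0,0,0,0.2],[0.0275,0,0,-0.1,0,0,0.2],[0.027,-0.0005,0,0,0,0,0.2],[0.0235,0,0,-0.1,0,0,0.2],[0,0,0,0,0,0,0.2],[0,0,0,0,0,0,-1],[0,0,0,0,0,0,-1],[0,0,0,0,0,0,-1],[0,0,0,0,0,0,-1]])

```text
time_s: 15.32
eef_pos: [0.5472, -0.2004, 0.024]
eef_rot: [0.699, 0.115, 0.697, -0.116]
wrist_force: [-1.0, 0.0, 6.5]
opening: 0.312
```

Run:
```python
from h import *
state()
```

```text
t 15.32 pos [ 0.5472 -0.2004  0.024 ] x [ 0.003 -0.002 -1.   ] y [ 0.322  0.947 -0.001] z [ 0.947 -0.322  0.003] F [-1.   0.   6.5] Tq [ 0.03  0.12 -0.04] op 0.312 q [-0.554  0.48   1.715 -0.     0.943 -1.797]
```

Gripped (0.31 × 85 ≈ 27 mm). I carry it to the bowl, 25 mm on one side of the axis.

Run:
```python
from plan import *
rows,d,cur=plan([.5472,-.2004,.2],71,4,-1)
r2,d,cur=plan([.524,.128,.22],71,8,-1,start=cur)
r3,d,cur=plan([.524,.128,.101],71,5,-1,start=cur)
for r in (rows,r2,r3): print(str([[int(v) if v==int(v) else v for v in q] for q in r]).replace(' ',''))
print(cur[:3,3])
```

```text
[[-0.044,0,0,0.1,0.2,0,-1],[-0.044,0,0,0,0,0,-1],[-0.044,0,0,0.1,0,0,-1],[-0.044,0,0,0,0,0,-1]]
[[-0.0025,0.038,-0.016,0,0,0,-1],[-0.0025,0.0375,-0.016,0,0,0,-1],[-0.0025,0.038,-0.0165,0,0,0,-1],[-0.0025,0.038,-0.016,0,0,0,-1],[-0.0025,0.0375,-0.016,0,0,0,-1],[-0.0025,0.038,-0.016,0,0,0,-1],[-0.0025,0.038,-0.016,0,0,0,-1],[-0.003,0.038,-0.016,0,0,0,-1]]
[[0.024,0,0,0,0,0,-1],[0.0235,0,0,0,0,0,-1],[0.024,0,0,0,0,0,-1],[0.024,0,0,0,0,0,-1],[0.0235,0,0,0,0,0,-1]]
[0.52423995 0.12805765 0.10124936]
```

Call:
drive_tool(increments=[[-0.044,0,0,0,0,0,-1],[-0.044,0,0,0,0,0,-1],[-0.044,0,0,0,0,0,-1],[-0.044,0,0,0,0,0,-1],[-0.0025,0.038,-0.016,0,0,0,-1],[-0.0025,0.038,-0.016,0,0,0,-1],[-0.0025,0.038,-0.016,0,0,0,-1],[-0.0025,0.038,-0.016,0,0,0,-1],[-0.0025,0.038,-0.016,0,0,0,-1],[-0.0025,0.038,-0.016,0,0,0,-1]])

```text
time_s: 16.58
eef_pos: [0.5282, 0.0486, 0.2135]
eef_rot: [0.698, 0.116, 0.697, -0.115]
wrist_force: [1.0, -0.7, -1.1]
opening: 0.311
```

Call:
drive_tool(increments=[[-0.0025,0.038,-0.016,0,0,0,-1],[-0.0025,0.0375,-0.016,0,0,0,-1],[0,0,0,0,0,0,-1],[0,0,0,0,0,0,-1]])

```text
time_s: 17.08
eef_pos: [0.5224, 0.1288, 0.2181]
eef_rot: [0.698, 0.115, 0.698, -0.115]
wrist_force: [0.9, -0.5, -1.3]
opening: 0.307
```

```bash
python3 plan.py .524 .128 .101 71 5 -1
python3 - <<'E'
from h import *
c=grab('wrist'); save(c,'w4'); state(); P=cloud(c); z=P[...,2]
t=(abs(z-.150)<.004)&(np.hypot(P[...,0]-.532,P[...,1]-.152)<.12); q=P[t][:,:2]
from scipy.optimize import least_squares
r=np.hypot(q[:,0]-.532,q[:,1]-.152); s=q[(r>.07)&(r<.085)]; print(len(s),np.percentile(r,[1,50,99]))
f=least_squares(lambda p:np.hypot(s[:,0]-p[0],s[:,1]-p[1])-.078,[.532,.152],loss='soft_l1',f_scale=.002); print('rim c',f.x)
E
```

```text
turn -0.2 end [0.5239 0.1282 0.1011]
[[0.0235,0,0.0005,0,0,0,-1],[0.0235,0,0,0.1,0,0,-1],[0.0235,0,0.0005,0,0,0,-1],[0.023,0,0.0005,0.1,0,0,-1],[0.0235,0,0,0,0,0,-1]]
t 17.12 pos [0.5225 0.1283 0.218 ] x [ 0. -0. -1.] y [ 0.323  0.947 -0.   ] z [ 0.947 -0.323  0.   ] F [ 0.2 -0.1 -1.3] Tq [ 0.03 -0.04  0.01] op 0.306 q [ 0.02   0.122  1.725 -0.     1.295 -1.222]
4846 [0.07362438 0.07765159 0.08911499]
rim c [0.53134124 0.15103604]
```

View pics/w4.png

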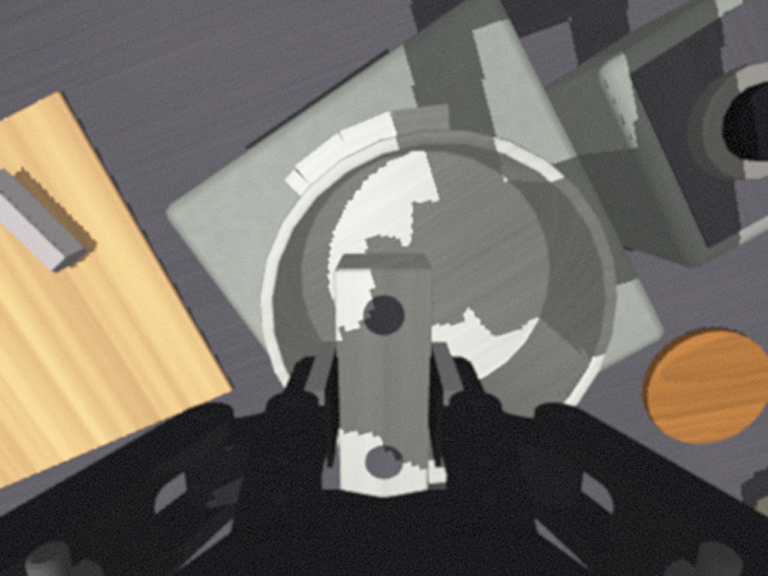

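The fitted rim centre (0.531, 0.151) matches the lid axis, and the block hangs over the left half of the bowl. Lower and release.

Call:
drive_tool(increments=[[0.0235,0,0.0005,0,0,0,-1],[0.0235,0,0,0,0,0,-1],[0.0235,0,0.0005,0,0,0,-1],[0.0235,0,0.0005,0,0,0,-1],[0.0225,0,0,0,0,0,-1],[0,0,0,0,0,0,-1],[0.001,0,0,0,0,0,-1],[0,0,0,0,0,0,-1]])

```text
time_s: 18.12
eef_pos: [0.5251, 0.1289, 0.1013]
eef_rot: [0.698, 0.117, 0.697, -0.115]
wrist_force: [1.0, 8.9, 0.9]
opening: 0.306
```

A 9 N push along +y: the knuckle is touching the bowl wall. I shift 6 mm toward the axis.

Call:
drive_tool(increments=[[0,0.003,0,0,0,0,-1],[0,0.003,0,0,0,0,-1],[0,0,0,0,0,0,-1]])

```text
time_s: 18.5
eef_pos: [0.5259, 0.1338, 0.1003]
eef_rot: [0.697, 0.116, 0.698, -0.116]
wrist_force: [-0.4, 0.6, -1.2]
opening: 0.309
```

Call:
drive_tool(increments=[[0.001,0,0,0,0,0,-1],[0,0,0,0,0,0,-0.2],[0,0,0,0,0,0,-0.2],[0,0,0,0,0,0,-0.2],[-0.02,0,0,0,0,0,-0.2],[-0.04,0,0,0,0,0,-0.2],[-0.05,0,0,0,0,0,-0.2],[-0.05,0,0,0,0,0,0],[0,0,0,0,0,0,1],[0,0,0,0,0,0,1]])

```text
time_s: 19.75
eef_pos: [0.5256, 0.1342, 0.2591]
eef_rot: [0.698, 0.115, 0.698, -0.115]
wrist_force: [-0.1, 0.8, -0.5]
opening: 0.899
```

```bash
python3 - <<'E'
from h import *
state(); c=grab('wrist'); save(c,'w5'); P=cloud(c); z=P[...,2]
t=(z>.095)&(z<.115)&(np.hypot(P[...,0]-.532,P[...,1]-.151)<.072); print(cv2.minAreaRect((P[t][:,:2]*1000).astype(np.float32)),np.percentile(z[t],[5,50,95]))
E
python3 parts.py w5b; python3 plan.py .416 -.2165 .12 96 10 1
```

```text
t 19.75 pos [0.5256 0.1342 0.2591] x [-0. -0. -1.] y [ 0.322  0.947 -0.   ] z [ 0.947 -0.322 -0.   ] F [-0.1  0.8 -0.5] Tq [0.02 0.03 0.02] op 0.899 q [ 0.031  0.094  1.67   0.     1.378 -1.212]
((524.8751220703125, 133.78994750976562), (27.980714797973633, 74.58219909667969), 71.61882781982422) [0.10106108 0.10230366 0.10350005]
t 19.8 pos [0.5251 0.1342 0.2581] x [-0.002 -0.    -1.   ] y [ 0.322  0.947 -0.001] z [ 0.947 -0.322 -0.002] F [ 0.8 -0.3  0.7] Tq [-0.01  0.01 -0.  ] op 0.975 q [ 0.031  0.095  1.671  0.     1.378 -1.212]
wrist pix [ 38. 142.] 1671 c [415.8 -99.3] size [72.5 20.5] long-axis yaw 18.8 top 0.0314
side pix [302. 193.] 231 c [ 415.  -214.2] size [77.7 35.3] long-axis yaw 4.1 top 0.0331
side pix [298. 215.] 213 c [416.  -95.4] size [72.4 23.8] long-axis yaw 22.4 top 0.0335
scene pix [207. 179.] 86 c [ 418.  -228.9] size [81.7  8.4] long-axis yaw 7.0 top 0.0332
scene pix [213. 182.] 89 c [ 417.1 -203.9] size [82.1 10.8] long-axis yaw 7.6 top 0.0335
scene pix [241. 193.] 173 c [ 417.7 -100.5] size [80.  21.9] long-axis yaw 19.9 top 0.0342
turn 24.8 end [ 0.4161 -0.2167  0.1201]
[[0.014,-0.0365,0.001,-2.5,-0.2,0.1,1],[0.0135,-0.037,-0.0005,-2.5,0,0,1],[0.014,-0.0365,-0.0025,-2.4,0,0,1],[0.0135,-0.0365,-0.0035,-2.5,0,0,1],[0.014,-0.0365,-0.0055,-2.5,0,0,1],[0.0135,-0.036,-0.007,-2.5,0,0,1],[0.014,-0.036,-0.0085,-2.5,0,0,1],[0.0135,-0.035,-0.01,-2.4,0,0,1],[0.014,-0.035,-0.0115,-2.5,0,0,1],[0.0135,-0.0345,-0.013,-2.5,0.1,0,1]]
```

View pics/w5.png

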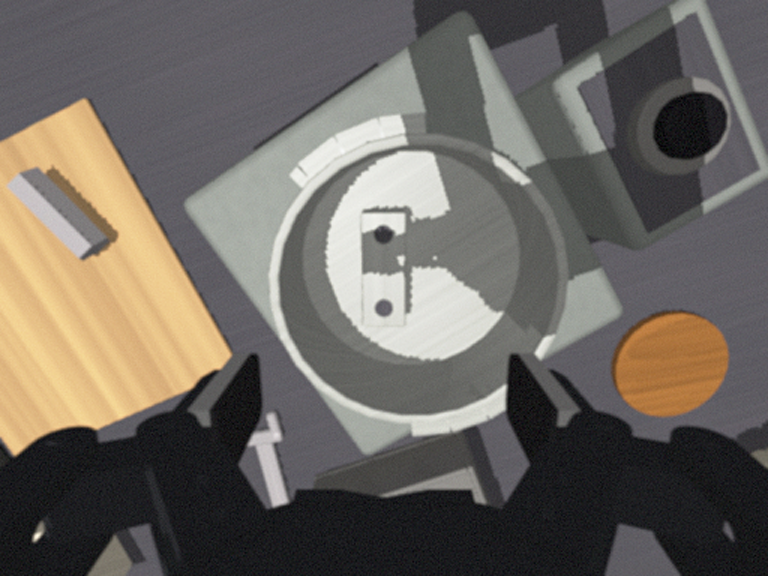

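The block lies flat about 18 mm off the axis, which leaves too little room beside it for the next finger. I push it ~12 mm outward with the shut fingers.

Call:
drive_tool(increments=[[0,0.034,0,0,0,0,-1],[0,0,0,0,0,0,-1],[0.04,0,0,0,0,0,-1],[0.04,0,0,0,0,0,-1],[0.04,0,0,0,0,0,-1],[0.039,0,0,0,0,0,-1],[0,0,0,0,0,0,-1]])

```text
time_s: 20.82
eef_pos: [0.5334, 0.1655, 0.0968]
eef_rot: [0.695, 0.115, 0.701, -0.116]
wrist_force: [-0.7, 0.5, 0.2]
opening: -0.006
```

Call:
drive_tool(increments=[[0,-0.004,0,0,0,0,-1],[0,-0.004,0,0,0,0,-1],[0,-0.004,0,0,0,0,-1],[0,-0.004,0,0,0,0,-1],[0,-0.004,0,0,0,0,-1],[0,-0.004,0,0,0,0,-1],[0,0,0,0,0,0,-1]])

```text
time_s: 21.7
eef_pos: [0.5288, 0.1432, 0.1003]
eef_rot: [0.697, 0.115, 0.698, -0.116]
wrist_force: [0.5, -0.7, 0.6]
opening: -0.0
```

Call:
drive_tool(increments=[[0,0.002,0,0,0,0,-1],[-0.04,0,0,0,0,0,-1],[-0.05,0,0,0,0,0,-1],[-0.05,0,0,0,0,0,0.5],[-0.02,0,0,0,0,0,1],[0,0,0,0,0,0,1]])

```text
time_s: 22.45
eef_pos: [0.5307, 0.1458, 0.2622]
eef_rot: [0.699, 0.116, 0.696, -0.115]
wrist_force: [0.5, 0.2, 0.1]
opening: 0.638
```

```bash
python3 - <<'E'
from h import *
state(); c=grab('wrist'); P=cloud(c); z=P[...,2]
t=(z>.095)&(z<.115)&(np.hypot(P[...,0]-.532,P[...,1]-.151)<.072); r=cv2.minAreaRect((P[t][:,:2]*1000).astype(np.float32));print(r,np.percentile(z[t],[5,50,95]))
n=np.array([.326,.945]); print('n',(np.array(r[0])/1000-[.5315,.151])@n)
E
python3 plan.py .416 -.2165 .12 96 10 1
```

```text
t 22.45 pos [0.5307 0.1458 0.2622] x [ 0.004  0.    -1.   ] y [0.322 0.947 0.001] z [ 0.947 -0.322  0.003] F [0.5 0.2 0.1] Tq [0.01 0.   0.01] op 0.638 q [ 0.052  0.107  1.65  -0.     1.382 -1.191]
((517.9856567382812, 117.17271423339844), (28.109390258789062, 74.6649398803711), 70.85161590576172) [0.10091959 0.10226238 0.10345523]
n -0.036372460952758784
turn 24.8 end [ 0.4162 -0.2163  0.1198]
[[0.014,-0.038,0.001,-2.5,0,0,1],[0.014,-0.038,-0.001,-2.5,0,0,1],[0.014,-0.038,-0.0025,-2.4,0,0,1],[0.014,-0.0375,-0.004,-2.5,0,0,1],[0.014,-0.0375,-0.0055,-2.5,0,0,1],[0.014,-0.0375,-0.0075,-2.5,0,0,1],[0.014,-0.037,-0.0085,-2.4,0,0,1],[0.0145,-0.0365,-0.0105,-2.5,0,0,1],[0.014,-0.036,-0.012,-2.5,0,0,1],[0.014,-0.035,-0.0135,-2.5,0,0,1]]
```

Block now 36 mm off the axis; plenty of room. Now the U-channel.

Call:
drive_tool(increments=[[0.014,-0.038,0.001,-2.5,0,0,1],[0.014,-0.038,-0.001,-2.5,0,0,1],[0.014,-0.038,-0.0025,-2.4,0,0,1],[0.014,-0.0375,-0.004,-2.5,0,0,1],[0.014,-0.0375,-0.0055,-2.5,0,0,1],[0.014,-0.0375,-0.0075,-2.5,0,0,1],[0.014,-0.037,-0.0085,-2.4,0,0,1],[0.0145,-0.0365,-0.0105,-2.5,0,0,1],[0.014,-0.036,-0.012,-2.5,0,0,1],[0.014,-0.035,-0.0135,-2.5,0,0,1]])

```text
time_s: 23.75
eef_pos: [0.4143, -0.2164, 0.1176]
eef_rot: [0.705, -0.037, 0.707, 0.038]
wrist_force: [0.6, 0.5, 0.4]
opening: 0.996
```

Call:
drive_tool(increments=[[0,0,0,0,0,0,1],[0,0,0,0,0,0,1]])

```text
time_s: 24.0
eef_pos: [0.4153, -0.2153, 0.1188]
eef_rot: [0.706, -0.036, 0.707, 0.037]
wrist_force: [0.3, 0.4, -0.1]
opening: 0.998
```

```bash
python3 parts.py w6
```

```text
t 24.0 pos [ 0.4153 -0.2153  0.1188] x [-0.002  0.002 -1.   ] y [-0.104  0.995  0.002] z [ 0.995  0.104 -0.002] F [ 0.3  0.4 -0.1] Tq [ 0.01  0.   -0.  ] op 0.998 q [-0.733  0.1    1.973  0.     1.071 -2.408]
wrist pix [237. 197.] 944 c [ 416.  -229.5] size [80.   6.1] long-axis yaw 6.0 top 0.0313
wrist pix [269. 197.] 924 c [ 413.5 -205.5] size [80.1  5.9] long-axis yaw 6.4 top 0.0313
wrist pix [399. 213.] 3498 c [ 416.8 -101.6] size [72.9 20.8] long-axis yaw 20.6 top 0.031
side pix [302. 193.] 230 c [ 414.6 -213.7] size [78.  34.5] long-axis yaw 6.6 top 0.0334
side pix [298. 215.] 216 c [417.  -96.5] size [70.7 21.7] long-axis yaw 20.9 top 0.0336
scene pix [207. 180.] 91 c [ 420.2 -227.7] size [78.9  9.8] long-axis yaw 8.2 top 0.0342
scene pix [213. 181.] 84 c [ 417.  -203.3] size [80.5 12.8] long-axis yaw 9.8 top 0.0345
scene pix [241. 193.] 174 c [ 420.3 -100. ] size [77.  22.1] long-axis yaw 20.8 top 0.0343
```

View pics/w6.png

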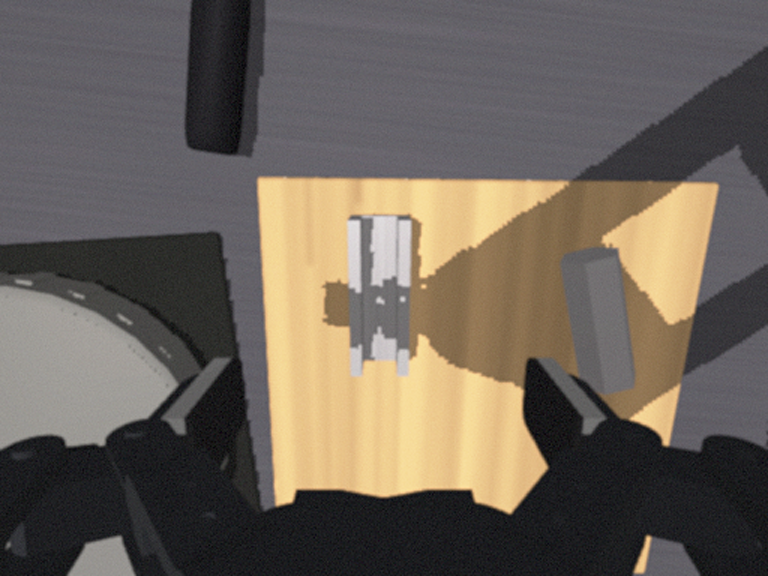

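The channel is centred at (380,295). Down and grip.

Call:
drive_tool(increments=[[0.01,-0.002,0,0,0,0,0.2],[0.03,0,0,0,0,0,0.2],[0.03,0,0,0,0,0,0.2],[0.025,0,0,0,0,0,0.2],[0,0,0,0,0,0,0.2],[0,0,0,0,0,0,-1],[0,0,0,0,0,0,-1],[0,0,0,0,0,0,-1],[0,0,0,0,0,0,-1]])

```text
time_s: 25.28
eef_pos: [0.417, -0.2189, 0.0261]
eef_rot: [0.707, -0.038, 0.706, 0.037]
wrist_force: [-0.2, 1.1, 6.2]
opening: 0.333
```

Run:
```python
from plan import *
state()
M=T()
rows,d,cur=plan([M[0,3],M[1,3],.2],96,4,-1)
b=np.array([.5315,.151])+.018*np.array([.326,.945]); print(b)
r2,d,cur=plan([*b,.22],71,10,-1,start=cur)
for r in (rows,r2): print(str([[int(v) if v==int(v) else v for v in q] for q in r]).replace(' ',''))
print(cur[:3,3])
```

```text
t 25.27 pos [ 0.417  -0.2189  0.0261] x [ 0.002 -0.001 -1.   ] y [-0.105  0.995 -0.002] z [0.995 0.105 0.002] F [-0.2  1.1  6.2] Tq [0.23 0.04 0.03] op 0.333 q [-0.736  0.28   2.001  0.     0.858 -2.412]
[0.537368 0.16801 ]
[[-0.0435,0,0,0,0.1,0.1,-1],[-0.0435,0,0,0,0,0,-1],[-0.0435,0,0,0,0,0,-1],[-0.0435,0,0,0,0,0,-1]]
[[-0.002,0.037,0.016,2.5,0,0,-1],[-0.002,0.038,0.0145,2.5,0,0,-1],[-0.002,0.0385,0.0125,2.5,0,0,-1],[-0.002,0.039,0.011,2.5,0,0,-1],[-0.002,0.0395,0.0095,2.5,0,0,-1],[-0.002,0.04,0.0075,2.5,0,0,-1],[-0.002,0.04,0.006,2.5,0,0,-1],[-0.002,0.04,0.004,2.5,0,0,-1],[-0.002,0.0405,0.0025,2.5,0,0,-1],[-0.002,0.0405,0.0005,2.5,0,0,-1]]
[0.53744701 0.16779358 0.22012109]
```

Call:
drive_tool(increments=[[-0.0435,0,0,0,0,0,-1],[-0.0435,0,0,0,0,0,-1],[-0.0435,0,0,0,0,0,-1],[-0.0435,0,0,0,0,0,-1],[-0.002,0.037,0.016,2.5,0,0,-1],[-0.002,0.038,0.0145,2.5,0,0,-1],[-0.002,0.0385,0.0125,2.5,0,0,-1],[-0.002,0.039,0.011,2.5,0,0,-1],[-0.002,0.0395,0.0095,2.5,0,0,-1],[-0.002,0.04,0.0075,2.5,0,0,-1]])

```text
time_s: 26.52
eef_pos: [0.4884, 0.0153, 0.211]
eef_rot: [0.705, 0.056, 0.705, -0.056]
wrist_force: [0.0, -0.0, -1.2]
opening: 0.336
```

Call:
drive_tool(increments=[[-0.002,0.04,0.006,2.5,0,0,-1],[-0.002,0.04,0.004,2.5,0,0,-1],[-0.002,0.0405,0.0025,2.5,0,0,-1],[-0.002,0.0405,0.0005,2.5,0,0,-1],[0,0,0,0,0,0,-1],[0,0,0,0,0,0,-1]])

```text
time_s: 27.28
eef_pos: [0.5362, 0.1681, 0.2185]
eef_rot: [0.697, 0.116, 0.698, -0.117]
wrist_force: [-0.5, -0.7, -1.3]
opening: 0.335
```

```bash
python3 plan.py .5374 .168 .103 71 5 -1
python3 - <<'E'
from h import *
c=grab('wrist'); save(c,'w7')
E
```

```text
turn -0.1 end [0.5377 0.1681 0.103 ]
[[0.023,0,0.0005,0,0,0.1,-1],[0.023,0,0,0,0,0,-1],[0.0235,0,0.0005,0,0,0,-1],[0.023,0,0,0,0,0,-1],[0.023,0.0005,0.0005,0.1,0,0,-1]]
```

View pics/w7.png

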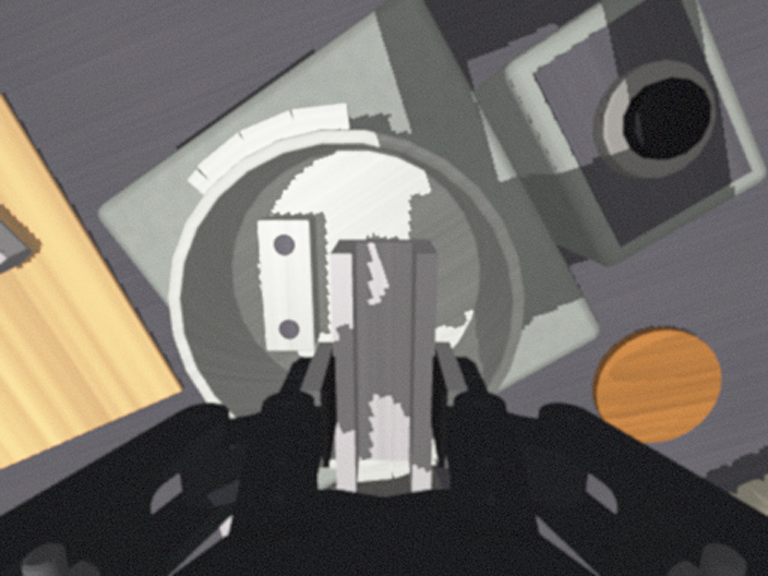

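The channel hangs beside the block at (380,360). Lower, then release a little.

Call:
drive_tool(increments=[[0.023,0,0.0005,0,0,0,-1],[0.023,0,0,0,0,0,-1],[0.023,0,0.0005,0,0,0,-1],[0.023,0,0,0,0,0,-1],[0.023,0,0,0,0,0,-1],[0,0,0,0,0,0,-1]])

```text
time_s: 28.08
eef_pos: [0.5359, 0.1667, 0.1021]
eef_rot: [0.696, 0.117, 0.699, -0.118]
wrist_force: [-0.5, -0.4, -1.4]
opening: 0.336
```

Call:
drive_tool(increments=[[0.001,0,0,0,0,0,-1],[0,0,0,0,0,0,-0.15],[0,0,0,0,0,0,-0.15],[0,0,0,0,0,0,-0.15],[-0.02,0,0,0,0,0,-0.15],[-0.04,0,0,0,0,0,-0.15],[-0.05,0,0,0,0,0,-0.15],[-0.05,0,0,0,0,0,0],[0,0,0,0,0,0,1],[0,0,0,0,0,0,1]])

```text
time_s: 29.32
eef_pos: [0.5374, 0.1681, 0.2627]
eef_rot: [0.697, 0.117, 0.697, -0.117]
wrist_force: [0.2, -0.2, -0.9]
opening: 0.899
```

```bash
python3 - <<'E'
from h import *
state(); c=grab('wrist'); save(c,'w8'); P=cloud(c); z=P[...,2]
E
python3 parts.py w8b; python3 plan.py .4165 -.1005 .12 111 10 1
```

```text
t 29.32 pos [0.5374 0.1681 0.2627] x [-0. -0. -1.] y [ 0.325  0.946 -0.   ] z [ 0.946 -0.325 -0.   ] F [ 0.2 -0.2 -0.9] Tq [0.01 0.05 0.03] op 0.899 q [ 0.092  0.137  1.615 -0.     1.39  -1.147]
t 29.38 pos [0.5369 0.168  0.2617] x [-0.002 -0.    -1.   ] y [ 0.325  0.946 -0.001] z [ 0.946 -0.325 -0.002] F [-0.5  0.3  0.1] Tq [-0.06  0.   -0.05] op 0.98 q [ 0.092  0.138  1.616 -0.     1.39  -1.147]
wrist pix [ 18. 149.] 1188 c [423.3 -96.1] size [56.3 21. ] long-axis yaw 18.1 top 0.0314
side pix [298. 215.] 215 c [417.1 -95. ] size [73.3 24.1] long-axis yaw 22.3 top 0.0337
scene pix [241. 193.] 173 c [ 418.5 -100.2] size [75.8 24.1] long-axis yaw 18.9 top 0.0338
turn 40.0 end [ 0.4164 -0.1004  0.1202]
[[0.014,-0.0295,-0.0025,-4,-0.2,0.1,1],[0.0145,-0.029,-0.005,-4,0,0,1],[0.014,-0.0285,-0.0065,-4,0,0,1],[0.014,-0.028,-0.0085,-4,0,0,1],[0.014,-0.0275,-0.011,-4,0,0,1],[0.014,-0.0265,-0.0125,-4,0,0,1],[0.0145,-0.026,-0.014,-4,0,0,1],[0.014,-0.0245,-0.0165,-4,0,0,1],[0.014,-0.0235,-0.0175,-4,0.1,0,1],[0.014,-0.022,-0.0195,-4,0,0,1]]
```

View pics/w8.png

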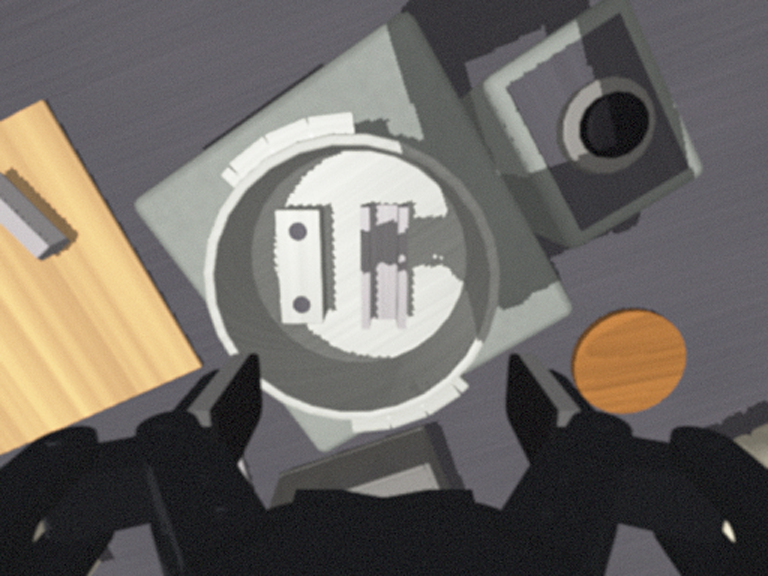

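Both parts lie flat side by side in the bowl. Now the hex bar.

Call:
drive_tool(increments=[[0.014,-0.0295,-0.0025,-4,0,0,1],[0.0145,-0.029,-0.005,-4,0,0,1],[0.014,-0.0285,-0.0065,-4,0,0,1],[0.014,-0.028,-0.0085,-4,0,0,1],[0.014,-0.0275,-0.011,-4,0,0,1],[0.014,-0.0265,-0.0125,-4,0,0,1],[0.0145,-0.026,-0.014,-4,0,0,1],[0.014,-0.0245,-0.0165,-4,0,0,1],[0.014,-0.0235,-0.0175,-4,0,0,1],[0.014,-0.022,-0.0195,-4,0,0,1]])

```text
time_s: 30.78
eef_pos: [0.4162, -0.1009, 0.1208]
eef_rot: [0.695, -0.129, 0.695, 0.13]
wrist_force: [0.2, -0.5, 0.2]
opening: 0.999
```

Call:
drive_tool(increments=[[0,0,0,0,0,0,1],[0,0,0,0,0,0,1]])

```text
time_s: 31.02
eef_pos: [0.4172, -0.1, 0.1219]
eef_rot: [0.695, -0.128, 0.695, 0.129]
wrist_force: [0.3, 1.2, 0.8]
opening: 1.004
```

```bash
python3 parts.py w9
```

```text
t 31.02 pos [ 0.4172 -0.1     0.1219] x [-0.     0.001 -1.   ] y [-0.357  0.934  0.001] z [ 0.934  0.357 -0.   ] F [0.3 1.2 0.8] Tq [-0.02 -0.05  0.01] op 1.004 q [-0.514  0.005  2.066  0.     1.071 -2.45 ]
wrist pix [254. 195.] 3548 c [ 416.4 -100.9] size [72.4 20.9] long-axis yaw 20.3 top 0.0311
side pix [298. 215.] 218 c [417.2 -95.6] size [73.3 24.8] long-axis yaw 17.5 top 0.0336
scene pix [241. 193.] 169 c [ 419.2 -100.3] size [82.6 22. ] long-axis yaw 21.8 top 0.0344
```

View pics/w9.png

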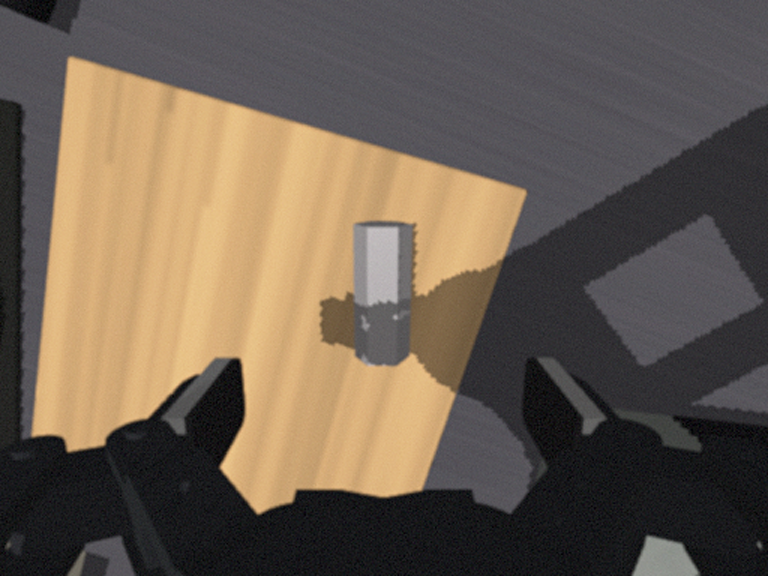

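Hex bar at (383,293), lined up. Grip it.

Call:
drive_tool(increments=[[0.01,-0.0005,0,0,0,0,0.2],[0.03,0,0,0,0,0,0.2],[0.03,0,0,0,0,0,0.2],[0.029,0,0,0,0,0,0.2],[0,0,0,0,0,0,0.2],[0,0,0,0,0,0,-1],[0,0,0,0,0,0,-1],[0,0,0,0,0,0,-1],[0,0,0,0,0,0,-1]])

```text
time_s: 32.3
eef_pos: [0.4181, -0.101, 0.0242]
eef_rot: [0.696, -0.129, 0.695, 0.129]
wrist_force: [-1.5, 2.7, 7.0]
opening: 0.318
```

Run:
```python
from plan import *
state()
M=T()
rows,d,cur=plan([M[0,3],M[1,3],.21],111,4,-1)
b=np.array([.5315,.151])-.009*np.array([.326,.945]); print(b)
r2,d,cur=plan([*b,.23],-19,13,-1,start=cur); print(d)
for r in (rows,r2): print(str([[int(v) if v==int(v) else v for v in q] for q in r]).replace(' ',''))
print(cur[:3,3])
```

```text
t 32.3 pos [ 0.4181 -0.101   0.0242] x [ 0.002 -0.001 -1.   ] y [-0.359  0.934 -0.001] z [0.934 0.359 0.001] F [-1.5  2.7  7. ] Tq [ 0.35  0.3  -0.  ] op 0.318 q [-0.515  0.209  2.102  0.     0.829 -2.452]
[0.528566 0.142495]
-130.0116516509618
[[-0.0465,0,0,0,0.1,0.1,-1],[-0.0465,0,0,0,0,0,-1],[-0.0465,0,0,0,0,0,-1],[-0.0465,0,0,0,0,0,-1]]
[[-0.0015,0.0145,0.0145,10,0,0,-1],[-0.0015,0.0165,0.012,10,0,0,-1],[-0.0015,0.019,0.009,10,0,0,-1],[-0.0015,0.0195,0.0055,10,0,0,-1],[-0.0015,0.0205,0.002,10,0,0,-1],[-0.0015,0.0205,-0.002,10,0,0,-1],[-0.0015,0.02,-0.005,10,0,0,-1],[-0.0015,0.0185,-0.0085,10,0,0,-1],[-0.0015,0.017,-0.012,10,0,0,-1],[-0.002,0.015,-0.0145,10,0,0,-1],[-0.0015,0.0115,-0.0165,10,0,0,-1],[-0.0015,0.009,-0.0185,10,0,0,-1],[-0.0015,0.0055,-0.02,10,0,0,-1]]
[0.52857449 0.14251327 0.23017388]
```

Call:
drive_tool(increments=[[-0.0465,0,0,0,0,0,-1],[-0.0465,0,0,0,0,0,-1],[-0.0465,0,0,0,0,0,-1],[-0.0465,0,0,0,0,0,-1],[-0.0015,0.0145,0.0145,10,0,0,-1],[-0.0015,0.0165,0.012,10,0,0,-1],[-0.0015,0.019,0.009,10,0,0,-1],[-0.0015,0.0195,0.0055,10,0,0,-1],[-0.0015,0.0205,0.002,10,0,0,-1],[-0.0015,0.0205,-0.002,10,0,0,-1]])

```text
time_s: 33.55
eef_pos: [0.4681, 0.0123, 0.218]
eef_rot: [0.666, 0.238, 0.666, -0.238]
wrist_force: [0.1, 0.3, -4.3]
opening: 0.315
```

Call:
drive_tool(increments=[[-0.0015,0.02,-0.005,10,0,0,-1],[-0.0015,0.0185,-0.0085,10,0,0,-1],[-0.0015,0.017,-0.012,10,0,0,-1],[-0.002,0.015,-0.0145,10,0,0,-1],[-0.0015,0.0115,-0.0165,10,0,0,-1],[-0.0015,0.009,-0.0185,10,0,0,-1],[-0.0015,0.0055,-0.02,10,0,0,-1],[0,0,0,0,0,0,-1],[0,0,0,0,0,0,-1]])

```text
time_s: 34.67
eef_pos: [0.5273, 0.1424, 0.2287]
eef_rot: [-0.412, -0.575, -0.412, 0.575]
wrist_force: [0.1, -0.2, -2.5]
opening: 0.315
```

```bash
python3 plan.py .5286 .1425 .135 -19 4 -1
python3 - <<'E'
from h import *
state();c=grab('wrist'); save(c,'w10')
c=grab('side'); save(c,'s10',(180,170,340,290))
E
```

```text
turn -0.2 end [0.5283 0.1425 0.1352]
[[0.0235,0.0005,0,0,0,0,-1],[0.0235,0,-0.0005,0.1,0,0,-1],[0.0235,0.0005,0,0,0,0,-1],[0.023,0,0,0.1,0,0,-1]]
t 34.67 pos [0.5273 0.1424 0.2287] x [-0.001 -0.    -1.   ] y [ 0.947 -0.323 -0.001] z [-0.323 -0.947  0.001] F [ 0.1 -0.2 -2.5] Tq [-0.02 -0.02  0.06] op 0.315 q [ 0.047  0.13   1.693 -0.     1.319  0.375]
```

View pics/w10.png

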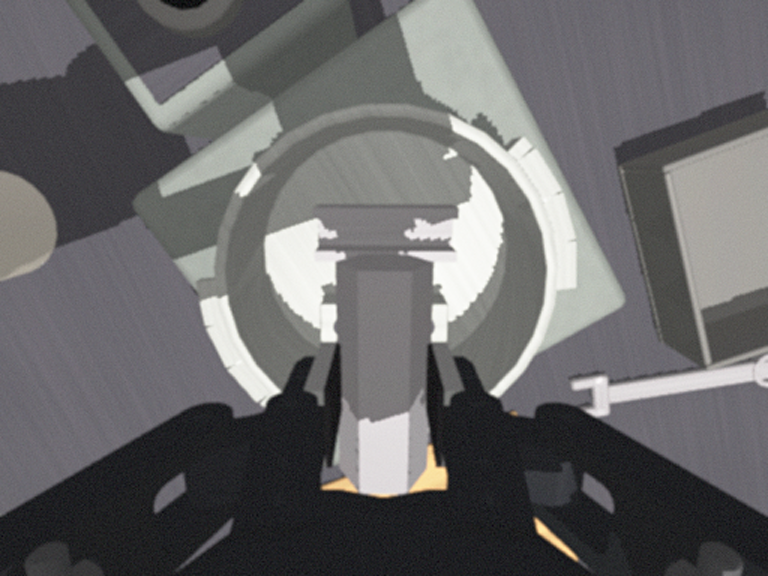

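View pics/s10.png

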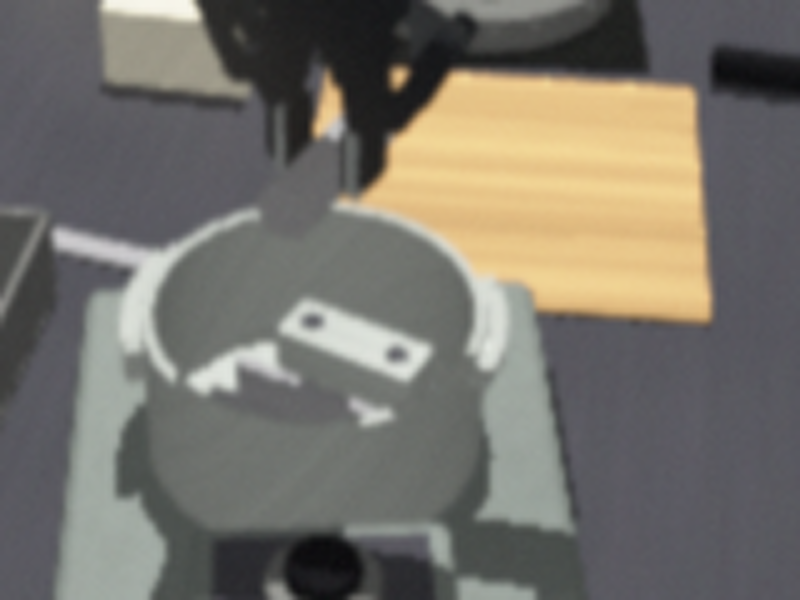

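The hex bar is crosswise above both parts. I lower it onto their tops.

Call:
drive_tool(increments=[[0.025,0.0005,0,0,0,0,-1],[0.025,0,-0.0005,0,0,0,-1],[0.025,0.0005,0,0,0,0,-1],[0.024,0,0,0,0,0,-1],[0.002,0,0,0,0,0,-1],[0,0,0,0,0,0,-1]])

```text
time_s: 35.52
eef_pos: [0.5293, 0.1426, 0.1287]
eef_rot: [0.411, 0.576, 0.411, -0.575]
wrist_force: [0.4, -0.0, -2.3]
opening: 0.316
```

Call:
drive_tool(increments=[[0.0015,0,0,0,0,0,-1],[0.0015,0,0,0,0,0,-1],[0,0,0,0,0,0,-1]])

```text
time_s: 35.9
eef_pos: [0.5291, 0.1429, 0.1253]
eef_rot: [0.411, 0.576, 0.411, -0.575]
wrist_force: [-0.7, 0.8, -3.2]
opening: 0.313
```

Call:
drive_tool(increments=[[0.001,0,0,0,0,0,-1],[0,0,0,0,0,0,-0.15],[0,0,0,0,0,0,-0.15],[0,0,0,0,0,0,-0.15],[-0.02,0,0,0,0,0,-0.15],[-0.04,0,0,0,0,0,-0.15],[-0.05,0,0,0,0,0,0],[-0.03,0,0,0,0,0,1],[0,0,0,0,0,0,1],[0,0,0,0,0,0,1]])

```text
time_s: 37.15
eef_pos: [0.5284, 0.1429, 0.263]
eef_rot: [-0.41, -0.575, -0.411, 0.576]
wrist_force: [0.2, -0.6, -0.4]
opening: 1.0
```

Run:
```python
from h import *
state(); c=grab('wrist'); save(c,'w11'); P=cloud(c); z=P[...,2]
t=(np.hypot(P[...,0]-.532,P[...,1]-.151)<.07)&(z>.115)&(z<.2); print(np.percentile(z[t],[5,50,98,100]),cv2.minAreaRect((P[t][:,:2]*1000).astype(np.float32)))
c=grab('scene'); save(c,'c11')
```

```text
t 37.15 pos [0.5284 0.1429 0.263 ] x [-0.001 -0.    -1.   ] y [ 0.946 -0.325 -0.001] z [-0.325 -0.946  0.   ] F [ 0.2 -0.6 -0.4] Tq [-0.04 -0.01 -0.  ] op 1.0 q [0.047 0.102 1.653 0.    1.388 0.379]
[0.11734533 0.12817117 0.13050339 0.13198081] ((528.5771484375, 143.17645263671875), (72.43855285644531, 30.052143096923828), 70.56990051269531)
```

View pics/w11.png

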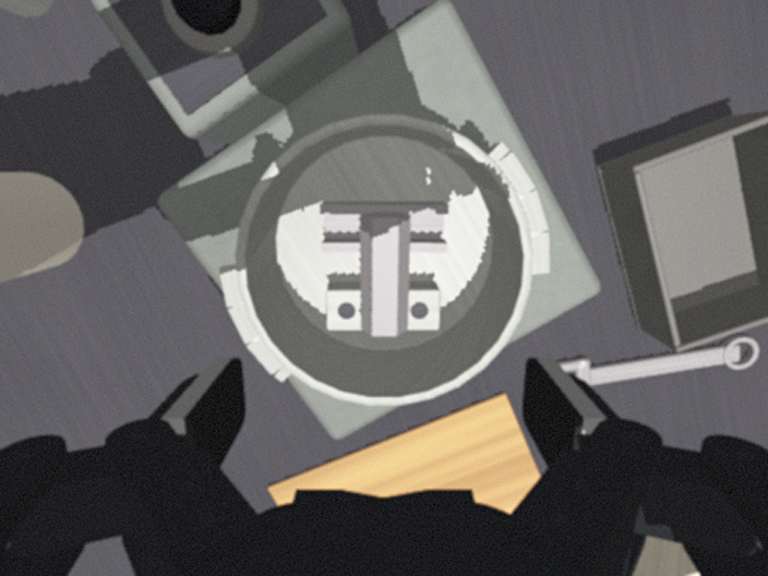

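View pics/c11.png

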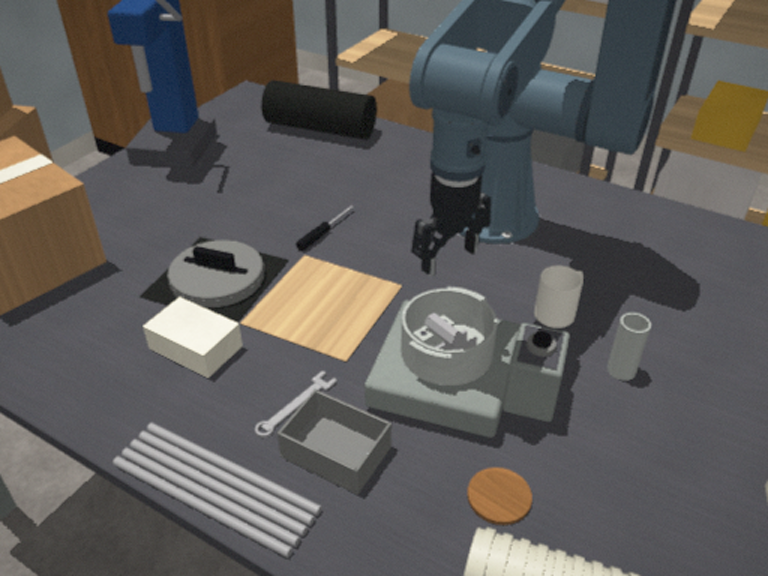

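All three parts are in the bowl, the highest at 0.13 m, below the rim at 0.15. The lid still lies on the mat; I go back for it.

```bash
python3 plan.py .5249 -.3989 .17 13.4 12 1
```

```text
turn 32.4 end [ 0.5249 -0.3989  0.17  ]
[[0.0075,0.0145,0.043,-2.7,0.1,0.2,1],[0.008,0.0125,0.043,-2.7,0,0,1],[0.0075,0.01,0.044,-2.7,0,0,1],[0.0075,0.0085,0.0445,-2.7,0,0,1],[0.008,0.006,0.0445,-2.7,0,0,1],[0.0075,0.004,0.045,-2.7,0,0,1],[0.0075,0.002,0.0455,-2.7,0,0,1],[0.008,0,0.045,-2.7,0,0,1],[0.0075,-0.0025,0.045,-2.7,0,0,1],[0.0075,-0.0045,0.045,-2.7,0,-0.1,1]]
[[0.008,-0.0065,0.0445,-2.7,0,0,1],[0.0075,-0.0085,0.0445,-2.7,0,0,1]]
```

Call:
drive_tool(increments=[[0.0075,0.0145,0.043,-2.7,0,0.1,1],[0.008,0.0125,0.043,-2.7,0,0,1],[0.0075,0.01,0.044,-2.7,0,0,1],[0.0075,0.0085,0.0445,-2.7,0,0,1],[0.008,0.006,0.0445,-2.7,0,0,1],[0.0075,0.004,0.045,-2.7,0,0,1],[0.0075,0.002,0.0455,-2.7,0,0,1],[0.008,0,0.045,-2.7,0,0,1],[0.0075,-0.0025,0.045,-2.7,0,0,1],[0.0075,-0.0045,0.045,-2.7,0,0,1]])

```text
time_s: 38.5
eef_pos: [0.5254, -0.3096, 0.1857]
eef_rot: [0.534, 0.464, 0.534, -0.463]
wrist_force: [0.9, -0.3, -0.2]
opening: 0.999
```

Call:
drive_tool(increments=[[0.008,-0.0065,0.0445,-2.7,0,0,1],[0.0075,-0.0085,0.0445,-2.7,0,0,1],[0,0,0,0,0,0,1],[0,0,0,0,0,0,1]])

```text
time_s: 39.0
eef_pos: [0.5253, -0.3981, 0.1707]
eef_rot: [0.554, 0.439, 0.555, -0.438]
wrist_force: [-1.0, -0.3, 0.0]
opening: 1.0
```

```bash
python3 - <<'E'
from h import *
state(); c=grab('wrist'); save(c,'w12'); P=cloud(c); z=P[...,2]
t=(z>.062)&(z<.09)&(np.hypot(P[...,0]-.525,P[...,1]+.399)<.07); print('bar',t.sum(),np.median(z[t]),cv2.minAreaRect((P[t][:,:2]*1000).astype(np.float32)))
E
python3 plan.py .5249 -.3989 .0535 13.4 5 1
```

```text
t 39.0 pos [ 0.5253 -0.3981  0.1707] x [-0.     0.002 -1.   ] y [0.973 0.231 0.   ] z [ 0.231 -0.973 -0.002] F [-1.  -0.3  0. ] Tq [ 0.05 -0.    0.01] op 1.0 q [-8.290e-01  4.290e-01  1.441e+00  1.000e-03  1.273e+00 -1.062e+00]
bar 2577 0.0721456965634173 ((524.250244140625, -397.8725280761719), (17.91706657409668, 89.25502014160156), 13.534781455993652)
turn -0.0 end [ 0.525  -0.3989  0.0533]
[[0.0235,0,0,0,-0.1,0,1],[0.0235,-0.0005,0.0005,0,0,0,1],[0.0235,0,0,0,0,0,1],[0.0235,-0.0005,0.0005,0,0,0,1],[0.024,0,0,0,0,0,1]]
```

View pics/w12.png

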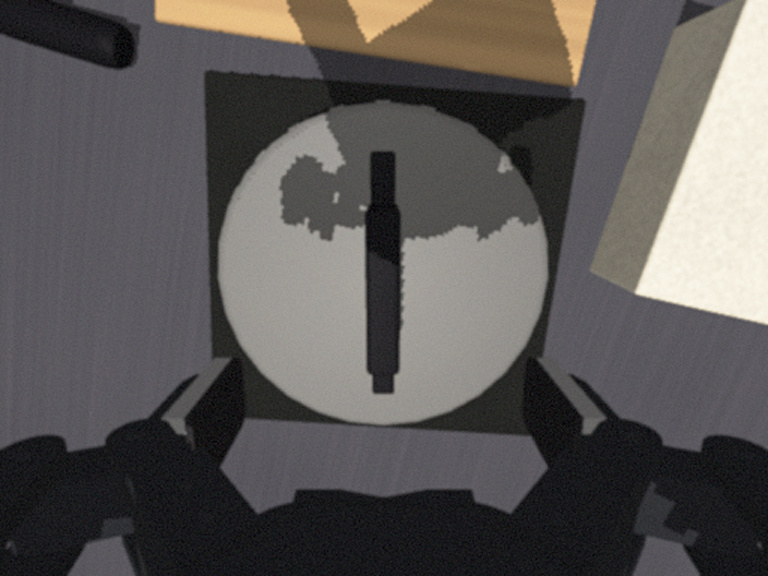

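The bar is at (382,270), within 1 mm of where I let go. I grip it.

Call:
drive_tool(increments=[[0.0235,0,0,0,0,0,1],[0.0235,-0.0005,0.0005,0,0,0,1],[0.0235,0,0,0,0,0,1],[0.0235,0,0.0005,0,0,0,1],[0.0225,0,0,0,0,0,1],[0,0,0,0,0,0,-1],[0,0,0,0,0,0,-1],[0,0,0,0,0,0,-1],[0,0,0,0,0,0,-1],[0,0,0,0,0,0,-1]])

```text
time_s: 40.3
eef_pos: [0.5265, -0.4007, 0.0571]
eef_rot: [0.556, 0.438, 0.554, -0.438]
wrist_force: [-0.4, 0.5, 6.6]
opening: 0.205
```

Call:
drive_tool(increments=[[0,0,0,0,0,0,-1],[-0.005,0,0,0,0,0,-1],[-0.02,0,0,0,0,0,-1],[-0.04,0,0,0,0,0,-1],[-0.05,0,0,0,0,0,-1],[-0.05,0,0,0,0,0,-1],[-0.05,0,0,0,0,0,-1],[-0.015,0,0,0,0,0,-1],[0,0,0,0,0,0,-1]])

```text
time_s: 41.42
eef_pos: [0.5256, -0.4, 0.2862]
eef_rot: [0.556, 0.438, 0.554, -0.438]
wrist_force: [-0.6, -0.2, -3.8]
opening: 0.198
```

```bash
python3 plan.py .5322 .1512 .272 13.4 13 -1;  python3 - <<'E'
from h import *
state(); c=grab('scene'); save(c,'c12')
E
```

```text
turn -0.0 end [0.5324 0.1511 0.2721]
[[0.001,0.0105,-0.041,0,0.1,-0.1,-1],[0.001,0.01,-0.0415,0,0,0,-1],[0.001,0.0105,-0.041,0,0,0,-1],[0.0015,0.0105,-0.041,0,0,0,-1],[0.001,0.01,-0.041,0,0,0,-1],[0.001,0.0105,-0.0415,0,0,0,-1],[0.001,0.0105,-0.041,0,0,0,-1],[0.001,0.01,-0.041,0,0,0,-1],[0.001,0.0105,-0.041,0,0,0,-1],[0.0015,0.0105,-0.0415,0,0,0,-1]]
[[0.001,0.01,-0.041,0,0,0,-1],[0.001,0.0105,-0.041,0,0,0,-1],[0.001,0.0105,-0.041,0,0,0,-1]]
t 41.42 pos [ 0.5256 -0.4     0.2862] x [ 0.003 -0.001 -1.   ] y [0.973 0.232 0.002] z [ 0.232 -0.973  0.002] F [-0.6 -0.2 -3.8] Tq [ 0.01 -0.01  0.  ] op 0.198 q [-8.300e-01  3.360e-01  1.327e+00  1.000e-03  1.475e+00 -1.064e+00]
```

View pics/c12.png

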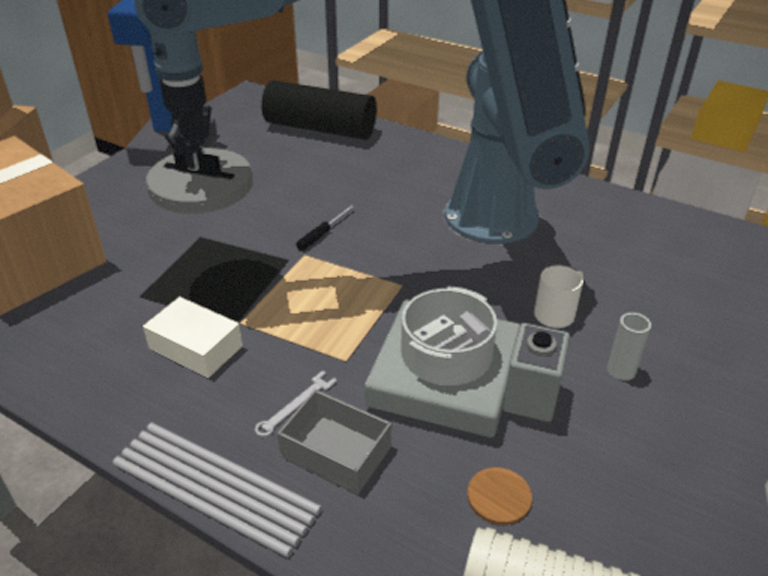

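The lid is regripped about 5 mm higher on the bar. Carry it over the bowl and check its centring with the fixed cameras before lowering.

Call:
drive_tool(increments=[[0.001,0.005,-0.02,0,0,0,-1],[0.001,0.01,-0.041,0,0,0,-1],[0.001,0.0105,-0.041,0,0,0,-1],[0.0015,0.0105,-0.041,0,0,0,-1],[0.001,0.01,-0.041,0,0,0,-1],[0.001,0.0105,-0.0415,0,0,0,-1],[0.001,0.0105,-0.041,0,0,0,-1],[0.001,0.01,-0.041,0,0,0,-1],[0.001,0.0105,-0.041,0,0,0,-1],[0.0015,0.0105,-0.0415,0,0,0,-1]])

```text
time_s: 42.72
eef_pos: [0.5286, 0.0046, 0.2721]
eef_rot: [0.554, 0.438, 0.556, -0.438]
wrist_force: [1.3, 0.0, -3.6]
opening: 0.197
```

Call:
drive_tool(increments=[[0.001,0.01,-0.041,0,0,0,-1],[0.001,0.0105,-0.041,0,0,0,-1],[0.001,0.0105,-0.041,0,0,0,-1],[0,0.005,-0.02,0,0,0,-1],[0,0,0,0,0,0,-1],[0.03,0,0,0,0,0,-1],[0.025,0,0,0,0,0,-1],[0.02,0,0,0,0,0,-1],[0,0,0,0,0,0,-1],[0,0,0,0,0,0,-1]])

```text
time_s: 43.98
eef_pos: [0.5324, 0.1492, 0.1968]
eef_rot: [0.555, 0.439, 0.554, -0.438]
wrist_force: [0.3, 0.0, -4.0]
opening: 0.2
```

```bash
cat > lid.py <<'E'
from h import *
def lid(n,h,tol=.005):
    c=grab(n); P=cloud(c); z=P[...,2]
    t=(abs(z-h)<tol)&(abs(P[...,0]-.532)<.12)&(P[...,1]<.265)&(P[...,1]>.03)
    q=P[t][:,:2].astype(np.float32); hull=cv2.convexHull(q)[:,0]*1000
    print(n,t.sum(),np.median(z[t]).round(4),'rect',cv2.minAreaRect(q*1000),'ell',cv2.fitEllipse(hull))
    return c
if __name__=='__main__':
    import sys
    state(); h=float(sys.argv[1])
    for n in('scene','side'):
        c=lid(n,h); save(c,n+sys.argv[2],(220,150,400,285) if n=='scene' else (180,170,340,290))
E
python3 lid.py 0.178 13
```

```text
t 43.98 pos [0.5324 0.1492 0.1968] x [ 0.002 -0.001 -1.   ] y [0.973 0.231 0.002] z [ 0.231 -0.973  0.001] F [ 0.3  0.  -4. ] Tq [-0.02  0.01 -0.02] op 0.2 q [ 5.900e-02  1.760e-01  1.708e+00 -1.000e-03  1.255e+00 -1.740e-01]
scene 1916 0.1748 rect ((536.7116088867188, 154.60061645507812), (190.41397094726562, 192.2950897216797), 30.176061630249023) ell ((535.5503540039062, 152.58924865722656), (192.50057983398438, 195.48886108398438), 97.4081039428711)
side 3091 0.1757 rect ((530.9241333007812, 161.05398559570312), (195.6300506591797, 186.7494659423828), 20.830995559692383) ell ((532.3177490234375, 157.2360382080078), (193.75250244140625, 195.83914184570312), 108.65605926513672)
```

View pics/side13.png

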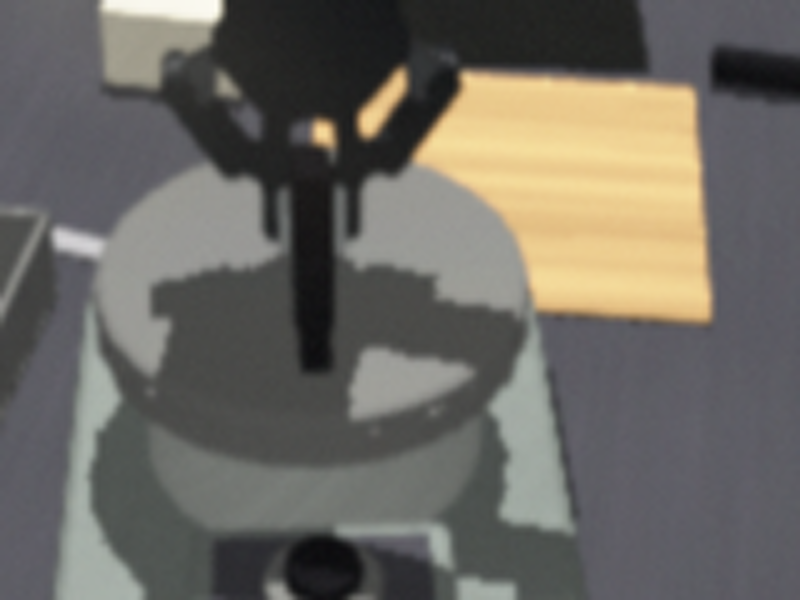

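View pics/scene13.png

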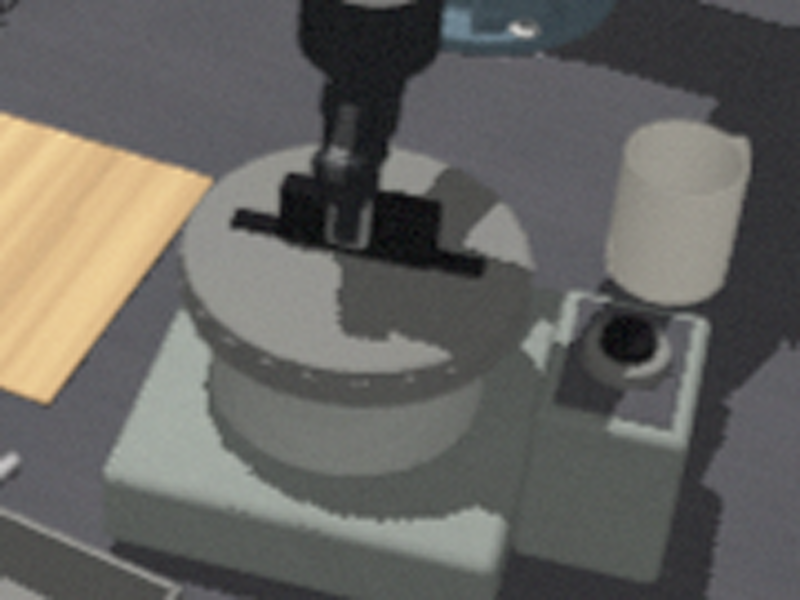

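The side view matches the seated picture taken before lifting: lid edges at 94 and 530 against 100 and 527, bar end at 315 in both. From the grip offset I expect centring within about 1 mm. Lower gently; seated TCP should be about 0.181.

Call:
drive_tool(increments=[[0.005,0,0,0,0,0,-1],[0.004,0,0,0,0,0,-1],[0.002,0,0,0,0,0,-1],[0.002,0,0,0,0,0,-1],[0,0,0,0,0,0,-1]])

```text
time_s: 44.7
eef_pos: [0.5323, 0.1496, 0.1832]
eef_rot: [0.555, 0.438, 0.554, -0.438]
wrist_force: [-0.3, 0.4, -3.5]
opening: 0.2
```

Call:
drive_tool(increments=[[0.001,0,0,0,0,0,-1],[0.001,0,0,0,0,0,-1],[0,0,0,0,0,0,-1]])

```text
time_s: 45.08
eef_pos: [0.5323, 0.1495, 0.1814]
eef_rot: [0.556, 0.438, 0.554, -0.438]
wrist_force: [0.5, 0.1, -4.3]
opening: 0.199
```

Call:
drive_tool(increments=[[0.001,0,0,0,0,0,-1],[0.001,0,0,0,0,0,-1],[0,0,0,0,0,0,-1]])

```text
time_s: 45.45
eef_pos: [0.5326, 0.1496, 0.1811]
eef_rot: [0.556, 0.438, 0.554, -0.438]
wrist_force: [-4.6, -1.0, 8.2]
opening: 0.201
```

Seated at 0.1811 with a light push, as predicted. Tighten counter-clockwise, slower toward the end.

Call:
drive_tool(increments=[[0,0,0,-3,0,0,-1],[0,0,0,-6,0,0,-1],[0,0,0,-8,0,0,-1],[0,0,0,-8,0,0,-1],[0,0,0,-8,0,0,-1],[0,0,0,-5,0,0,-1],[0,0,0,0,0,0,-1]])

```text
time_s: 46.32
eef_pos: [0.5337, 0.1496, 0.1811]
eef_rot: [0.669, 0.234, 0.666, -0.233]
wrist_force: [-0.2, -0.1, 5.8]
opening: 0.198
```

Run:
```python
from h import *
state()
```

```text
t 46.33 pos [0.5337 0.1496 0.1811] x [ 0.005 -0.    -1.   ] y [0.624 0.781 0.003] z [ 0.781 -0.624  0.004] F [-0.2 -0.1  5.8] Tq [-0.06  0.12  0.51] op 0.198 q [ 6.000e-02  1.950e-01  1.721e+00 -1.000e-03  1.221e+00 -8.370e-01]
```

Call:
drive_tool(increments=[[0,0,0,-6,0,0,-1],[0,0,0,-8,0,0,-1],[0,0,0,-8,0,0,-1],[0,0,0,-8,0,0,-1],[0,0,0,-8,0,0,-1],[0,0,0,-4,0,0,-1],[0,0,0,0,0,0,-1]])

```text
time_s: 47.2
eef_pos: [0.5336, 0.1512, 0.1811]
eef_rot: [0.709, -0.02, 0.705, 0.021]
wrist_force: [1.6, 6.5, 5.7]
opening: 0.204
```

Run:
```python
from h import *
state()
```

```text
t 47.2 pos [0.5336 0.1512 0.1811] x [ 0.005  0.003 -1.   ] y [-0.058  0.998  0.002] z [0.998 0.058 0.005] F [1.6 6.5 5.7] Tq [ 0.96  0.13 -0.03] op 0.204 q [ 0.061  0.195  1.721  0.002  1.221 -1.569]
```

Tool yaw is now 93.3°, bar at 3.3°, the starting angle. On in small steps to the stop.

Call:
drive_tool(increments=[[0,0,0,-2,0,0,-1],[0,0,0,-2,0,0,-1],[0,0,0,-2,0,0,-1],[0,0,0,0,0,0,-1]])

```text
time_s: 47.7
eef_pos: [0.5335, 0.1514, 0.1811]
eef_rot: [0.707, -0.056, 0.703, 0.058]
wrist_force: [0.2, 7.0, 5.9]
opening: 0.198
```

Run:
```python
from h import *
state()
```

```text
t 47.7 pos [0.5335 0.1514 0.1811] x [ 0.005  0.003 -1.   ] y [-0.161  0.987  0.002] z [0.987 0.161 0.005] F [0.2 7.  5.9] Tq [ 1.04  0.2  -0.37] op 0.198 q [ 0.061  0.195  1.721  0.003  1.221 -1.673]
```

Call:
drive_tool(increments=[[0,0,0,-2,0,0,-1],[0,0,0,-2,0,0,-1],[0,0,0,0,0,0,-1]])

```text
time_s: 48.08
eef_pos: [0.5336, 0.1514, 0.1811]
eef_rot: [0.704, -0.081, 0.7, 0.083]
wrist_force: [-0.7, 6.5, 6.1]
opening: 0.2
```

Run:
```python
from h import *
state()
```

```text
t 48.08 pos [0.5336 0.1514 0.1811] x [ 0.005  0.003 -1.   ] y [-0.23   0.973  0.002] z [0.973 0.23  0.006] F [-0.7  6.5  6.1] Tq [ 1.11  0.14 -0.42] op 0.2 q [ 0.061  0.195  1.721  0.003  1.221 -1.743]
```

Call:
drive_tool(increments=[[0,0,0,-1,0,0,-1],[0,0,0,-1,0,0,-1],[0,0,0,0,0,0,-1]])

```text
time_s: 48.45
eef_pos: [0.5336, 0.1515, 0.1811]
eef_rot: [0.703, -0.093, 0.699, 0.095]
wrist_force: [1.7, 8.5, 4.2]
opening: 0.196
```

Run:
```python
from h import *
state()
```

```text
t 48.45 pos [0.5336 0.1515 0.1811] x [ 0.005  0.003 -1.   ] y [-0.263  0.965  0.002] z [0.965 0.263 0.006] F [1.7 8.5 4.2] Tq [ 1.09  0.12 -0.58] op 0.196 q [ 0.061  0.195  1.721  0.003  1.221 -1.777]
```

Call:
drive_tool(increments=[[0,0,0,-1,0,0,-1],[0,0,0,-1,0,0,-1],[0,0,0,0,0,0,-1]])

```text
time_s: 48.82
eef_pos: [0.5336, 0.1517, 0.1811]
eef_rot: [0.701, -0.105, 0.697, 0.107]
wrist_force: [0.2, 8.3, 5.0]
opening: 0.196
```

Run:
```python
from h import *
state()
```

```text
t 48.83 pos [0.5336 0.1517 0.1811] x [ 0.005  0.004 -1.   ] y [-0.296  0.955  0.002] z [0.955 0.296 0.006] F [0.2 8.3 5. ] Tq [ 1.27  0.14 -0.88] op 0.196 q [ 0.061  0.195  1.721  0.004  1.221 -1.812]
```

```bash
python3 lid.py 0.158 14
python3 - <<'E'
from h import *
for n in ('side','scene'):
    c=load(n); P=cloud(c); z=P[...,2]
    t=(z>.192)&(z<.202)&(np.hypot(P[...,0]-.532,P[...,1]-.152)<.06)
    print(n,t.sum(),cv2.minAreaRect((P[t][:,:2]*1000).astype(np.float32)))
E
```

```text
t 48.83 pos [0.5336 0.1517 0.1811] x [ 0.005  0.004 -1.   ] y [-0.296  0.955  0.002] z [0.955 0.296 0.006] F [0.2 8.3 5. ] Tq [ 1.27  0.14 -0.88] op 0.196 q [ 0.061  0.195  1.721  0.004  1.221 -1.812]
scene 2560 0.1584 rect ((534.7742309570312, 152.67799377441406), (192.98931884765625, 195.79827880859375), 32.097618103027344) ell ((533.2562255859375, 151.66159057617188), (196.5838623046875, 198.4174041748047), 109.43085479736328)
side 2945 0.1594 rect ((530.5758666992188, 157.18020629882812), (196.4677734375, 191.7860107421875), 12.508914947509766) ell ((531.101806640625, 154.9710693359375), (196.45147705078125, 198.0683135986328), 167.97850036621094)
side 220 ((530.6416625976562, 160.14935302734375), (88.13357543945312, 36.54261779785156), 7.109334945678711)
scene 189 ((534.2177124023438, 153.36219787597656), (89.73406982421875, 40.9808464050293), 1.590381145477295)
```

View pics/side14.png

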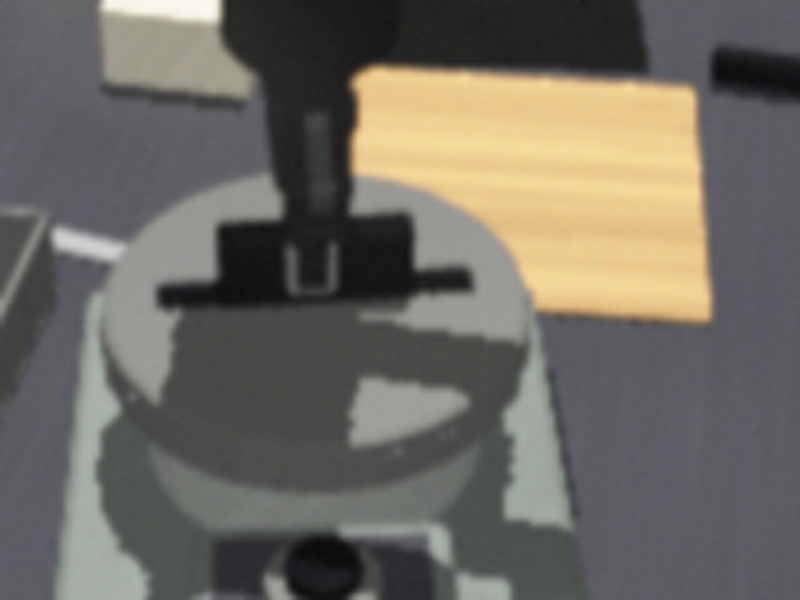

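Call:
drive_tool(increments=[[0,0,0,-1,0,0,-1],[0,0,0,-1,0,0,-1],[0,0,0,0,0,0,-1]])

```text
time_s: 49.3
eef_pos: [0.5334, 0.152, 0.1811]
eef_rot: [0.699, -0.116, 0.695, 0.119]
wrist_force: [-0.0, 10.6, 6.8]
opening: 0.199
```

Run:
```python
from h import *
state()
```

```text
t 49.3 pos [0.5334 0.152  0.1811] x [ 0.005  0.005 -1.   ] y [-0.327  0.945  0.003] z [0.945 0.327 0.006] F [-0.  10.6  6.8] Tq [ 1.49  0.28 -1.92] op 0.199 q [ 0.061  0.195  1.721  0.005  1.221 -1.845]
```

Torque jumped to 1.9 N·m: that's the stop. Firm up slightly, release, back off and check the bar angle.

Call:
drive_tool(increments=[[0,0,0,-1,0,0,-1],[0,0,0,0,0,0,-1]])

```text
time_s: 49.55
eef_pos: [0.5338, 0.1521, 0.1812]
eef_rot: [0.699, -0.122, 0.694, 0.125]
wrist_force: [1.3, 10.5, 4.6]
opening: 0.199
```

Run:
```python
from h import *
state()
```

```text
t 49.55 pos [0.5338 0.1521 0.1812] x [ 0.006  0.005 -1.   ] y [-0.344  0.939  0.003] z [0.939 0.344 0.007] F [ 1.3 10.5  4.6] Tq [ 1.53 -0.12 -1.54] op 0.199 q [ 0.061  0.195  1.721  0.005  1.22  -1.863]
```

Call:
drive_tool(increments=[[0,0,0,0,0,0,0.2],[0,0,0,0,0,0,1],[0,0,0,0,0,0,1],[0,0,0,0,0,0,1],[-0.03,0,0,0,0,0,1],[-0.05,0,0,0,0,0,1],[-0.05,0,0,0,0,0,1],[0,0,0,0,0,0,1],[0,0,0,0,0,0,1]])

```text
time_s: 50.68
eef_pos: [0.5319, 0.1495, 0.3089]
eef_rot: [0.696, -0.125, 0.696, 0.125]
wrist_force: [-0.1, 0.4, -0.4]
opening: 1.0
```

```bash
python3 - <<'E'
from h import *
state(); c=grab('wrist'); save(c,'w15'); P=cloud(c); z=P[...,2]
t=(z>.188)&(z<.21)&(np.hypot(P[...,0]-.532,P[...,1]-.152)<.07); print('bar',np.median(z[t]),cv2.minAreaRect((P[t][:,:2]*1000).astype(np.float32)))
t=(abs(z-.070)<.004)&(np.hypot(P[...,0]-.532,P[...,1]-.152)<.18); b=cv2.convexHull((P[t][:,:2]*1000).astype(np.float32)); print('housing',cv2.minAreaRect(b))
t=(abs(z-.130)<.004)&(P[...,1]>.24)&(np.hypot(P[...,0]-.5,P[...,1]-.305)<.09); print('col',cv2.minAreaRect((P[t][:,:2]*1000).astype(np.float32)))
t=(z>.136)&(z<.156)&(np.hypot(P[...,0]-.496,P[...,1]-.307)<.03)&(c['img'].max(-1)<50); print('btn',t.sum(),P[t].mean(0),np.median(z[t]),cv2.minAreaRect((P[t][:,:2]*1000).astype(np.float32)))
E
python3 lid.py .158 15
```

```text
t 50.67 pos [0.5319 0.1495 0.3089] x [ 0.001 -0.001 -1.   ] y [-0.349  0.937 -0.001] z [0.937 0.349 0.001] F [-0.1  0.4 -0.4] Tq [-0.04  0.01 -0.05] op 1.0 q [ 6.000e-02  8.100e-02  1.584e+00 -1.000e-03  1.476e+00 -1.867e+00]
bar 0.19602447370244203 ((529.9468383789062, 150.9197235107422), (89.26139831542969, 17.970226287841797), 16.635635375976562)
housing ((524.801513671875, 176.40274047851562), (236.0725860595703, 277.7540588378906), 13.368876457214355)
col ((494.45166015625, 303.9639892578125), (107.92040252685547, 83.85479736328125), 13.57869815826416)
btn 819 [0.49425905 0.30206594 0.15143384] 0.15192253584091003 ((494.43414306640625, 303.4320983886719), (29.54939079284668, 30.19725799560547), 75.77149200439453)
t 50.73 pos [0.5315 0.1495 0.308 ] x [-0.001 -0.001 -1.   ] y [-0.349  0.937 -0.   ] z [ 0.937  0.349 -0.001] F [ 0.2 -0.6 -0.6] Tq [-0.02  0.01 -0.04] op 1.004 q [ 6.000e-02  8.200e-02  1.585e+00 -1.000e-03  1.476e+00 -1.867e+00]
scene 2874 0.1585 rect ((534.3194580078125, 152.47608947753906), (195.85887145996094, 195.58872985839844), 33.523704528808594) ell ((533.2910766601562, 151.64479064941406), (196.20584106445312, 200.30392456054688), 110.74578094482422)
side 3089 0.1594 rect ((530.8753662109375, 155.60398864746094), (196.0814666748047, 197.51580810546875), 17.426036834716797) ell ((531.3618774414062, 154.8817596435547), (196.43653869628906, 198.55538940429688), 13.64299201965332)
```

View pics/w15.png

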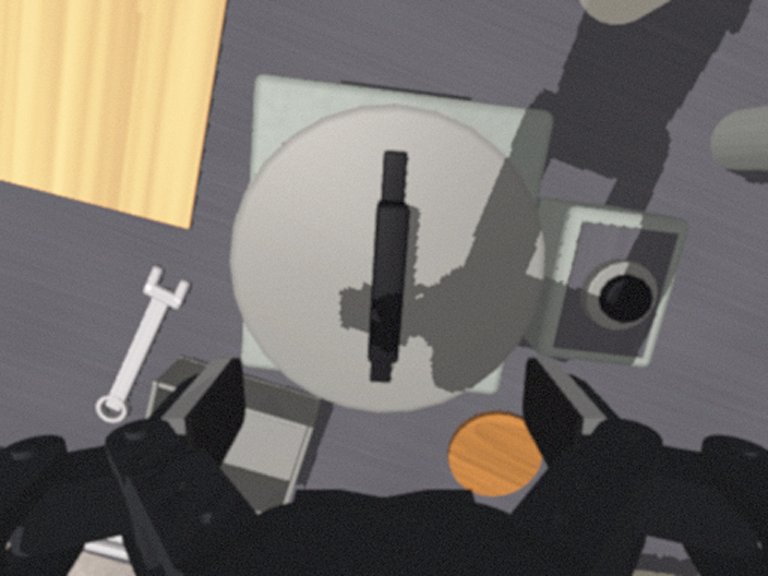

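The lid sits flush and the jaws slipped about 4° past the bar, so the bar is against its stop. The bar is at 16.6° and the machine at ~13.5° (column and housing), so it is within 6°. Now the button: centre about (0.495, 0.304), top at 0.152, matching 157 mm along +y. I go over it with the fingers shut.

```bash
python3 plan.py .4955 .3038 .20 103.5 6 -1
```

```text
turn -6.9 end [0.4952 0.3039 0.2   ]
[[0.018,0.026,0.0035,1.2,-0.1,0,-1],[0.018,0.0265,0.0025,1.1,0,0,-1],[0.018,0.026,0.0025,1.2,0,0,-1],[0.0175,0.0265,0.002,1.1,0,0,-1],[0.018,0.0265,0.001,1.2,0,0,-1],[0.018,0.0265,0.0005,1.1,0,0,-1]]
```

Call:
drive_tool(increments=[[0.008,0.026,0.0035,1.2,0,0,-1],[0.018,0.0265,0.0025,1.1,0,0,-1],[0.018,0.026,0.0025,1.2,0,0,-1],[0.0175,0.0265,0.002,1.1,0,0,-1],[0.018,0.0265,0.001,1.2,0,0,-1],[0.018,0.0265,0.0005,1.1,0,0,-1],[0,0,0,0,0,0,-1],[0,0,0,0,0,0,-1]])

```text
time_s: 51.82
eef_pos: [0.4962, 0.3035, 0.2114]
eef_rot: [0.702, -0.084, 0.702, 0.083]
wrist_force: [-0.5, -0.5, 1.1]
opening: 0.0
```

Run:
```python
from h import *
state()
for n,cr in(('side',(190,230,310,320)),('scene',(310,170,410,245))):
    c=grab(n); save(c,n+'16',cr)
c=grab('wrist'); save(c,'w16'); P=cloud(c); z=P[...,2]
```

```text
t 51.83 pos [0.4962 0.3035 0.2114] x [ 0.001 -0.001 -1.   ] y [-0.234  0.972 -0.001] z [0.972 0.234 0.001] F [-0.5 -0.5  1.1] Tq [-0.06 -0.02  0.08] op 0.0 q [ 0.346  0.224  1.62  -0.002  1.297 -1.461]
```

View pics/side16.png

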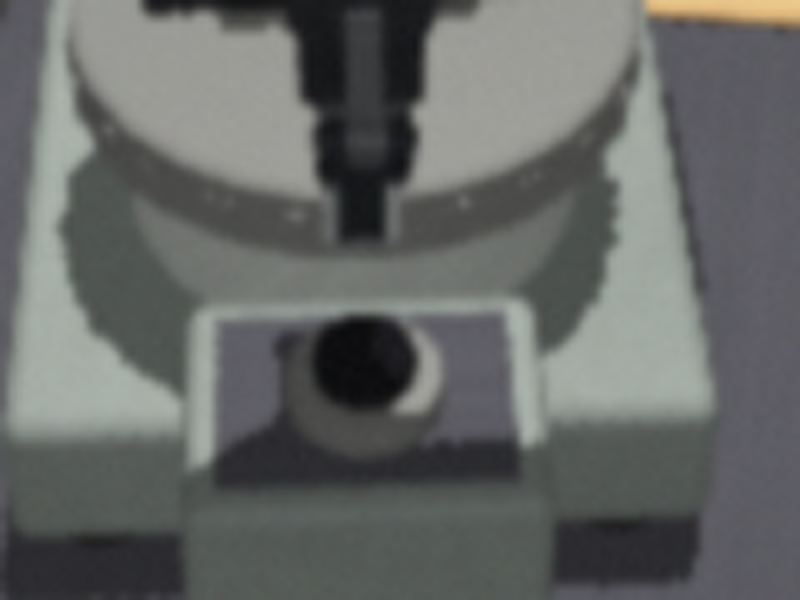

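View pics/scene16.png

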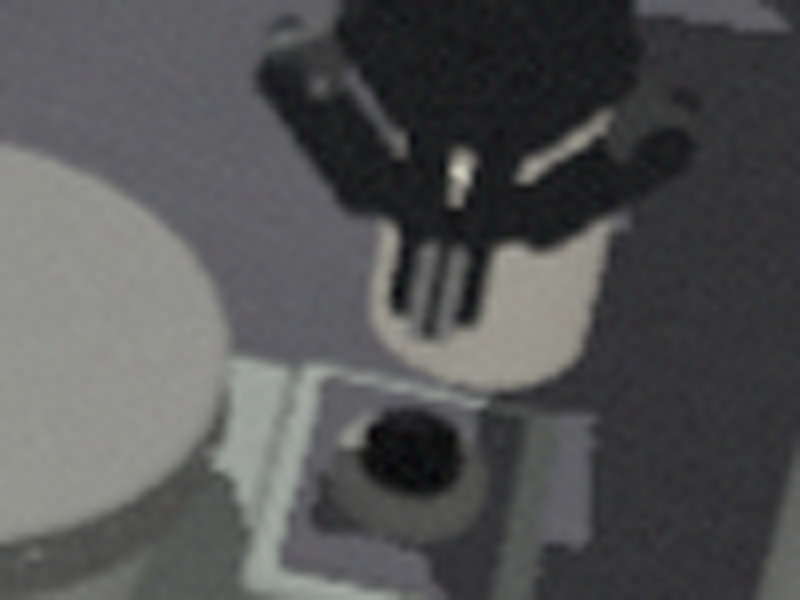

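View pics/w16.png

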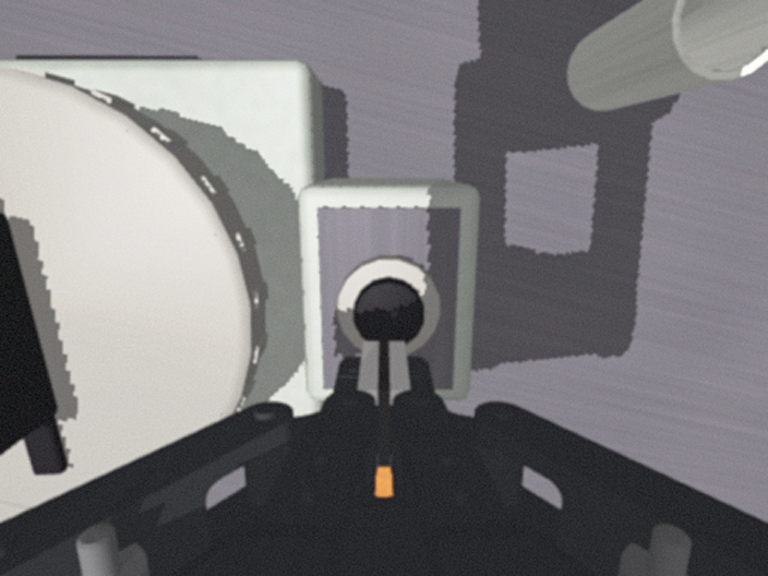

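Run:
```python
from h import *
for n,(x0,y0,s) in(('scene',(310,170,8)),('side',(190,230,6.667))):
    c=load(n); Wi=np.linalg.inv(c['W'])
    for p in [(.4962,.3035,.2004),(.4962,.3035,.152),(.4948,.304,.152)]:
        q=Wi[:3,:3]@np.array(p)+Wi[:3,3]; u=c['fx']*q[0]/q[2]+c['cx']; v=c['fy']*q[1]/q[2]+c['cy']; print(n,p,round((u-x0)*s),round((v-y0)*s))
```

```text
scene (0.4962, 0.3035, 0.2004) 431 323
scene (0.4962, 0.3035, 0.152) 409 440
scene (0.4948, 0.304, 0.152) 412 438
side (0.4962, 0.3035, 0.2004) 361 226
side (0.4962, 0.3035, 0.152) 362 341
side (0.4948, 0.304, 0.152) 366 343
```

Fingertips are on the button's axis within ~2 mm. Descend in steps, watching the force.

Call:
drive_tool(increments=[[0.02,0.0015,0,0,0,0,-1],[0.02,0,0,0,0,0,-1],[0.004,0,0,0,0,0,-1],[0.002,0,0,0,0,0,-1],[0,0,0,0,0,0,-1]])

```text
time_s: 52.6
eef_pos: [0.4966, 0.3054, 0.1667]
eef_rot: [0.703, -0.083, 0.701, 0.083]
wrist_force: [-0.1, 0.1, -0.5]
opening: -0.003
```

Call:
drive_tool(increments=[[0.002,0,0,0,0,0,-1],[0.002,0,0,0,0,0,-1],[0,0,0,0,0,0,-1]])

```text
time_s: 52.98
eef_pos: [0.4964, 0.3056, 0.1623]
eef_rot: [0.703, -0.083, 0.701, 0.083]
wrist_force: [1.4, 0.4, 2.0]
opening: 0.001
```

Call:
drive_tool(increments=[[0.002,0,0,0,0,0,-1],[0.001,0,0,0,0,0,-1],[0,0,0,0,0,0,-1]])

```text
time_s: 53.35
eef_pos: [0.4965, 0.3055, 0.1592]
eef_rot: [0.703, -0.083, 0.701, 0.083]
wrist_force: [1.3, 0.0, 3.7]
opening: 0.001
```

Call:
drive_tool(increments=[[0.001,0,0,0,0,0,-1],[0.001,0,0,0,0,0,-1],[0,0,0,0,0,0,-1]])

```text
time_s: 53.72
eef_pos: [0.4965, 0.3056, 0.158]
eef_rot: [0.703, -0.083, 0.701, 0.083]
wrist_force: [-0.7, 0.1, 10.5]
opening: -0.0
```

Call:
drive_tool(increments=[[0.001,0,0,0,0,0,-1],[0.0005,0,0,0,0,0,-1],[0,0,0,0,0,0,-1]])

```text
time_s: 54.1
eef_pos: [0.4965, 0.3056, 0.1578]
eef_rot: [0.703, -0.083, 0.701, 0.083]
wrist_force: [-4.0, -1.6, 17.4]
opening: -0.0
```

It bottomed out at 0.158 (about 6 mm below first contact), with the force rising steeply past 5 N to 17 N. Now up and away, and a final look.

Call:
drive_tool(increments=[[0,0,0,0,0,0,-1],[-0.003,0,0,0,0,0,-1],[-0.01,0,0,0,0,0,-1],[-0.03,0,0,0,0,0,-1],[-0.05,0,0,0,0,0,-1],[-0.05,0,-0.04,0,0,0,-1],[-0.03,0,-0.06,0,0,0,-1],[0,0,0,0,0,0,-1],[0,0,0,0,0,0,-1]])

```text
time_s: 55.22
eef_pos: [0.403, 0.2832, 0.3244]
eef_rot: [0.702, -0.084, 0.702, 0.083]
wrist_force: [-0.2, -0.1, -0.8]
opening: 0.001
```

Run:
```python
from h import *
state()
c=grab('scene'); save(c,'c17'); c=grab('side'); save(c,'s17')
c=grab('wrist'); save(c,'w17'); P=cloud(c); z=P[...,2]
t=(z>.188)&(z<.21)&(np.hypot(P[...,0]-.532,P[...,1]-.152)<.07); print('bar',t.sum(),np.median(z[t]),cv2.minAreaRect((P[t][:,:2]*1000).astype(np.float32)))
t=(np.hypot(P[...,0]-.4955,P[...,1]-.3045)<.008); print('btn z',np.median(z[t]))
```

```text
t 55.23 pos [0.403  0.2832 0.3244] x [ 0.001 -0.001 -1.   ] y [-0.234  0.972 -0.001] z [0.972 0.234 0.001] F [-0.2 -0.1 -0.8] Tq [ 0.02 -0.03 -0.02] op 0.001 q [ 3.720e-01 -6.800e-02  1.703e+00 -1.000e-03  1.506e+00 -1.435e+00]
bar 1513 0.19591683044863878 ((520.0321044921875, 148.61337280273438), (69.77362060546875, 18.232149124145508), 16.336868286132812)
btn z nan
  return _methods._mean(a, axis=axis, dtype=dtype,
  ret = ret.dtype.type(ret / rcount)
```

View pics/c17.png

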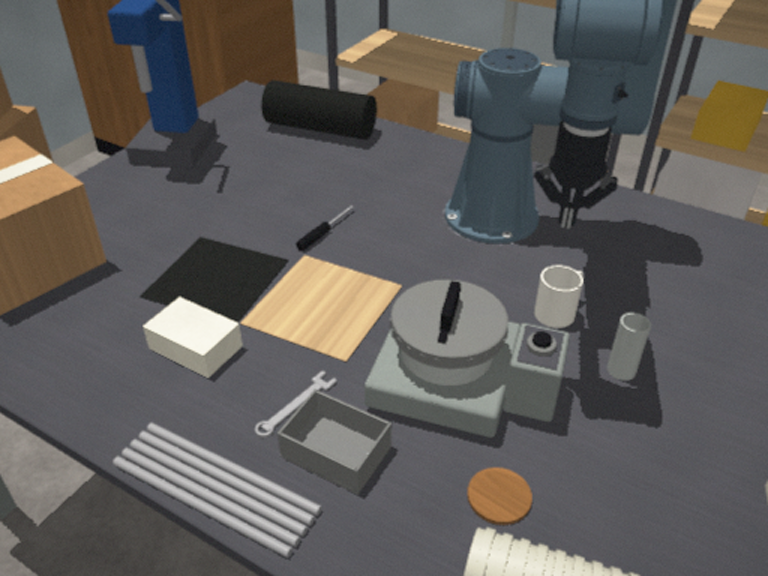

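View pics/w17.png

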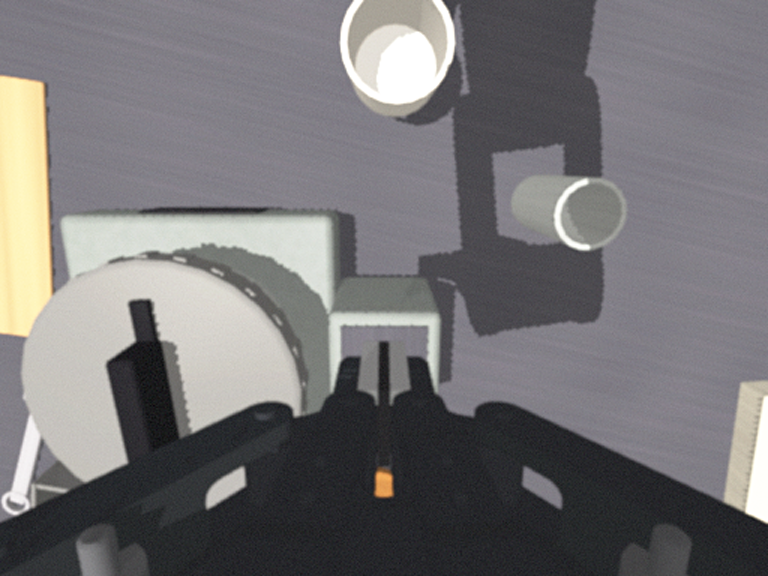

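Everything is in place: lid closed with its bar at 16.4°, button up, board empty, nothing else moved, and the robot clear.

```bash
python3 -c "
from h import *
hand_in()"
```

```text
the job is handed in; nothing more can be done
```

The machine is loaded, closed and started, and I handed the job in at about 55 s of the 210 s allowed.

**Thread:** the lid turned freely clockwise (seen from above) for more than 20°, so it is a reverse thread. I took it off about 90° from home and laid it flat on the mat.

**Workpieces:** three were present and all are in the bowl. The aluminium block and the U-channel lie on the floor, and the hexagon bar rests across them. Its top was at 0.13 m, below the rim at 0.15 m. The stepped block was not there.

**Lid:** it went back on seated at the expected height. I tightened it counter-clockwise until the torque jumped to about 1.9 N·m and the jaws slipped round the bar.

**Button:** I pressed it after the lid was home. It travelled about 6 mm to its end, where the force rose to 17 N, and I let it up again.

**Last checks:**
- **Lid angle:** the bar reads about 16.5° and the machine's axis about 13.5°. That 3° gap is inside the 6° allowed, but not zero.
- **Button:** it looks up again in the overview picture. My depth reading of its height failed because it was out of the wrist camera's view.
- **Bench:** the other things look unmoved in the last overview, and the robot was clear of everything.

While I was lowering the block, a gripper knuckle touched the bowl wall at about 9 N, and I moved it off.

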